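# Clear the jeweller's bench: sticks to the sloping rest, boxes to the drawer

## Robot

A 7-joint arm with a two-finger parallel gripper is mounted at the origin on the work surface. World frame = base frame: x ahead of the robot, y to its left, z up, the work surface at z = 0. Lengths are in m, angles in rad, forces in N, time in s.
With the tool pointing down it reaches from about 0.4 to 0.75 m from the base axis. Payload 19.5 kg.
Tool frame: the origin (TCP) lies on the centre line of the jaws, within the pads' length; the fingertips stand 17 mm ahead of it and the grasp point (between the pads) lies 2 mm behind it (arm.tcp_to_tips is the distance from the TCP to the fingertips, in m); z points along the fingers, y is the direction in which the jaws open and shut (so a half turn about z gives the same grasp; the last joint's range is limited). The gripper opens to 85 mm and grips with 20 to 120 N. Pads are 22 mm wide; open, the fingers measure 114 mm over their backs; the gripper's body (76 mm by 85 mm) begins 54 mm behind the grasp point. The pads swing forward as they close: fully open they stand 13 mm farther back than shut.
Start: joints at [1.242, 0.707, -0.028, 1.485, 0.022, 0.951, -0.075], TCP at [0.163, -0.551, 0.248] pointing down, gripper open.
Joint ranges: [-2.71, 2.71], [-0.32, 2.16], [-1.57, 1.52], [0, 2.45], [-1.46, 4.6], [0, 2.02], [-2.83, 2.83]. Speed limits (rad/s): [1.89, 1.89, 2.57, 2.57, 3.01, 3.01, 3.01].

## Interface

Orientations are given as a unit quaternion [w, x, y, z].
In Python, from workcell import arm, snapshot, order gives the robot as it stands.
- The arm moves only by the shell command python3 -m handwheel 'ROWS' [FORCE]. ROWS is a JSON object of lists of equal length, an entry for each row: "linear": the shift along the tool's x, y, z scaled (see below), a list of three; "yaw": the turn about the tool's z scaled (see below); "jaw": the closure in counts, from 0 (fully open) to 255 (shut). In form: {"linear": [[x, y, z], ...], "yaw": [yaw, ...], "jaw": [jaw, ...]}. A call has 1 to 10 rows; each row is the pose to reach, as a shift and turn from the pose commanded when the call began, along the tool's axes at that moment; what a row does not reach only later rows make up. The controller multiplies each number of a shift by 0.3 m and each number of a turn by 1.5 rad. A row lasts 1/8 s, in which the tool goes at most 62.5 mm and 10.7 degrees, less where a joint would pass 70% of its speed; a pose out of reach is approached as far as the arm can. A call with a number of a shift or a turn outside -1 to 1 is refused whole. A call with a gripper value outside its range is refused whole. The fingers move at their own pace and stop on an object; FORCE is the grip in N (left out, the last holds). Time passes only in rows, so rows that repeat a pose let the fingers close. It gives the time, the measured TCP pose, the force and the opening at its end, in the units of the state.
- arm.observe(): the state, without advancing time (a new reading comes with each control period).
- snapshot(name): name is "scene" or "side" or "wrist"; returns a dict with "pixels" (420x560x3 uint8, red, green, blue), "K" (3x3 intrinsics, pixels), "position" and "rotation" of the camera in the world; the wrist camera has in their place "mount" (4x4, takes a point from camera to tool coordinates, whose origin is the TCP and whose axes are the flange's). Camera axes: x right, y down, z forward; pixel columns grow to the right and rows downward; lengths in m; the calibration is good to about 2 mm. A picture is of the moment at which its call begins: read the wrist's pose just before it. There is no depth.
- order.job_done(): hands the job in, once; it reports no verdict.
The state is a dict: "t": time; "qpos": joint angles; "joint_velocities": joint speeds; "joint_efforts": joint torques, N m; "tool_pos": TCP position; "ee_rot": TCP orientation; "force": force on the tool from outside, world axes, zero at the start; "moment": the same for the moment, N m; "grip_width": finger opening in m.
Only numpy, scipy, OpenCV 4.12 (cv2) and the standard library are available. Lean on these libraries where they do the work, as an engineer would, in place of code of your own. Each camera call takes 0.05 s, during which the arm holds its last target.

## Task

Clear the jeweller's bench: lay each emery stick on the sloping rest, in the notches of the bay whose tab has the colour of its handle, resting on both rails with the coloured handle at the low end and its length centred over the rails (within 2 cm). Pull the drawer of the little cabinet well open, put every orange findings box into it, and once they are all in, slide the drawer fully shut. Some sticks or boxes may be missing today; leave the other things on the bench where they are.

Things in the scene. Friction and masses are not known exactly. Their poses are not given: they have to be found in the camera images.
- stick_red: emery stick: square stick 150 long, 18 x 18 mm in section, 45 g; one end (46 mm, the handle) red, the rest dark; may be absent (None). Origin at the centre of the stick; x runs along it from the red handle end to the dark tip. Its four long sides are alike. It starts flat on the table, handle end roughly towards the robot
- bay_red (a point): where the centre of the red stick lies when it rests in the bay with the red tab. Axes: x up the slope (away from the robot, rising 0.30 rad), y along the rails to the left, z square to the slope, upwards. The rails, 12 mm wide along x, carry the stick 9 mm below this point, at x = -45 and +45 mm; open between them. Notches 27 mm wide, 10 mm deep; a stop board at x = -87 mm
- stick_yellow: emery stick: square stick 150 long, 18 x 18 mm in section, 45 g; one end (46 mm, the handle) yellow, the rest dark; may be absent (None). Origin at the centre of the stick; x runs along it from the yellow handle end to the dark tip. Its four long sides are alike. It starts flat on the table, handle end roughly towards the robot
- bay_yellow (a point): where the centre of the yellow stick lies when it rests in the bay with the yellow tab. Axes: x up the slope (away from the robot, rising 0.30 rad), y along the rails to the left, z square to the slope, upwards. The rails, 12 mm wide along x, carry the stick 9 mm below this point, at x = -45 and +45 mm; open between them. Notches 27 mm wide, 10 mm deep; a stop board at x = -87 mm
- stick_green: emery stick: square stick 150 long, 18 x 18 mm in section, 45 g; one end (46 mm, the handle) green, the rest dark; may be absent (None). Origin at the centre of the stick; x runs along it from the green handle end to the dark tip. Its four long sides are alike. It starts flat on the table, handle end roughly towards the robot
- bay_green (a point): where the centre of the green stick lies when it rests in the bay with the green tab. Axes: x up the slope (away from the robot, rising 0.30 rad), y along the rails to the left, z square to the slope, upwards. The rails, 12 mm wide along x, carry the stick 9 mm below this point, at x = -45 and +45 mm; open between them. Notches 27 mm wide, 10 mm deep; a stop board at x = -87 mm
- stick_blue: emery stick: square stick 150 long, 18 x 18 mm in section, 45 g; one end (46 mm, the handle) blue, the rest dark; may be absent (None). Origin at the centre of the stick; x runs along it from the blue handle end to the dark tip. Its four long sides are alike. It starts flat on the table, handle end roughly towards the robot
- bay_blue (a point): where the centre of the blue stick lies when it rests in the bay with the blue tab. Axes: x up the slope (away from the robot, rising 0.30 rad), y along the rails to the left, z square to the slope, upwards. The rails, 12 mm wide along x, carry the stick 9 mm below this point, at x = -45 and +45 mm; open between them. Notches 27 mm wide, 10 mm deep; a stop board at x = -87 mm
- rest: wooden sloping rest, fixed, 170 x 270 mm on the table, origin under its centre, x away from the robot. Two narrow notched rails along y, the near one lower (notch floor 62 mm above the table) than the far one (88 mm); four bays at a 56 mm pitch, marked by coloured tabs on the near stop board and the far rail: from +y to -y red, yellow, green, blue
- box_0: orange findings box with a white label on top, closed and solid, 56 (x) x 36 (y) x 30 (z) mm, 60 g, origin at the centre of its underside; may be absent (then None). It starts on the table
- box_1: orange findings box with a white label on top, closed and solid, 56 (x) x 36 (y) x 30 (z) mm, 60 g, origin at the centre of its underside; may be absent (then None). It starts on the table
- cab: small wooden bench cabinet with one drawer, fixed, 220 deep (x) x 240 wide (y) x 85 mm high; origin under its centre; its front faces -x, towards the robot
- cab_drawer0 (a joint): how far the drawer is pulled out, m: 0 is fully shut, 0.15 the end stop; starts shut or ajar by up to 0.04. It slides along the cabinet's x and stays where it is left; pushing it takes about 1 to 3 N
- cab_drawer0_handle (a point): middle of the drawer's steel bar handle, a bar 11 mm thick, 120 mm long along y, its middle 35 mm before the drawer front, 47 mm above the table; moves with the drawer
- drawer_floor (a point): centre of the inner floor of the drawer, 22 mm above the table, axes as the cabinet; moves with the drawer. Inside 175 long (x) x 198 wide (y) mm; walls 6 mm thick, 41 mm high; front panel to 52 mm above the floor. With the drawer out by q, the cabinet top covers all beyond x = q - 0.0935 m from this point: load nearer the front (about x = -0.024)
- jar: small jar (56 mm across, 55 high) on the bench, not part of the job: leave it alone
- dish: white bowl (90 mm across, 25 high) on the bench, not part of the job: leave it alone
- block: steel block (60 x 60 x 20 mm) on the bench, not part of the job: leave it alone

How it is judged:
On the way, in this order (a step that is already met when the one before it is completed fails the run):
1. every findings box lies in the open drawer (x of box_0 in the frame of drawer_floor between -0.095 and 0.095 m and y of box_0 in the frame of drawer_floor between -0.1 and 0.1 m and z of box_0 in the frame of drawer_floor between -0.006 and 0.04 m and linear speed of each of box_0, box_1 below 0.03 m/s and x of box_1 in the frame of drawer_floor between -0.095 and 0.095 m and y of box_1 in the frame of drawer_floor between -0.1 and 0.1 m and z of box_1 in the frame of drawer_floor between -0.006 and 0.04 m and value of joint cab_drawer0 above 0.06 m), for 0.2 s.
2. the drawer is slid shut (value of joint cab_drawer0 below 0.006 m), for 0.2 s.
At the end, for the whole second after the job is handed in: Each stick present is at rest in its own colour's bay: centre within 10 mm sideways, 4 mm square to the slope and 22 mm along it, direction within 6 degrees, handle end low; each box present is at rest inside the drawer; drawer within 6 mm of shut (x of stick_red in the frame of bay_red between -0.022 and 0.022 m and y of stick_red in the frame of bay_red between -0.01 and 0.01 m and z of stick_red in the frame of bay_red between -0.004 and 0.004 m and angle between the x axis of stick_red and the x axis of bay_red, either way round below 0.105 rad and angle between each of stick_red, stick_yellow, stick_green, stick_blue's own x axis and vertical below 1.5 rad and linear speed of each of stick_red, stick_yellow, stick_green, stick_blue, box_0, box_1 below 0.03 m/s and x of stick_yellow in the frame of bay_yellow between -0.022 and 0.022 m and y of stick_yellow in the frame of bay_yellow between -0.01 and 0.01 m and z of stick_yellow in the frame of bay_yellow between -0.004 and 0.004 m and angle between the x axis of stick_yellow and the x axis of bay_yellow, either way round below 0.105 rad and x of stick_green in the frame of bay_green between -0.022 and 0.022 m and y of stick_green in the frame of bay_green between -0.01 and 0.01 m and z of stick_green in the frame of bay_green between -0.004 and 0.004 m and angle between the x axis of stick_green and the x axis of bay_green, either way round below 0.105 rad and x of stick_blue in the frame of bay_blue between -0.022 and 0.022 m and y of stick_blue in the frame of bay_blue between -0.01 and 0.01 m and z of stick_blue in the frame of bay_blue between -0.004 and 0.004 m and angle between the x axis of stick_blue and the x axis of bay_blue, either way round below 0.105 rad and x of box_0 in the frame of drawer_floor between -0.095 and 0.095 m and y of box_0 in the frame of drawer_floor between -0.1 and 0.1 m and z of box_0 in the frame of drawer_floor between -0.006 and 0.04 m and x of box_1 in the frame of drawer_floor between -0.095 and 0.095 m and y of box_1 in the frame of drawer_floor between -0.1 and 0.1 m and z of box_1 in the frame of drawer_floor between -0.006 and 0.04 m and value of joint cab_drawer0 below 0.006 m); the robot touches nothing.
It fails at once if a bystander (jar, bowl or steel block) is moved more than 5 cm (distance of any of jar, dish, block from where it was at the start of the episode above 0.05 m).
Of stick_red, stick_yellow, stick_green, stick_blue only 3 to 4 are there at a start; the rules pass over those that are not, and their reading is None.
Of box_0, box_1 only 1 to 2 are there at a start; the rules pass over those that are not, and their reading is None.
At some moment in a run one of stick_red, stick_yellow, stick_green, stick_blue may be knocked a few centimetres aside while the robot is not near it.
Once in a run the grip may slacken for a moment while it holds something.
It also fails if it takes over 210 s, if anything falls off the work surface, if the arm or the gripper's body presses on something with over 40 N, if the wrist force passes 120 N, or if a joint passes its speed limit or range.

## Working session

There is one attempt and no reset: what is moved stays moved. The work goes in short steps, Python scripts to look and compute and a shell command to move; the robot and the scene stay as the last step left them, time stands still between calls to the robot, and variables do not carry over. Pictures are saved under pics/ and viewed, and the job is handed in when it is done.

```bash
ls; mkdir -p pics
python3 - <<'E'
from workcell import arm,snapshot
import cv2
s=arm.observe(); print(s, arm.tcp_to_tips)
for n in ["scene","side","wrist"]:
    d=snapshot(n); cv2.imwrite(f"pics/{n}0.png",d["pixels"][:,:,::-1])
    print(n,{k:v for k,v in d.items() if k!="pixels"})
E
```

```text
pics
{'t': 0.0, 'qpos': array([ 1.24232541,  0.70709801, -0.02761159,  1.48502674,  0.02200435,
        0.95089217, -0.07550402]), 'joint_velocities': array([ 1.04429164e-03,  2.19042902e-04,  1.67283842e-03, -8.88659700e-04,
       -1.80410539e-04, -1.02467783e-03, -7.44533942e-05]), 'joint_efforts': array([-1.54279198e-03, -8.83227110e+01,  1.23436689e+00, -2.36170667e+01,
        1.68926449e-02,  6.57308366e-03, -1.56525869e-05]), 'tool_pos': array([ 0.16256521, -0.55127289,  0.24782383]), 'ee_rot': array([-5.51490769e-04,  9.89738107e-01,  1.42892146e-01, -1.01805513e-04]), 'force': array([-0.3874903 ,  0.9689009 , -0.36379784]), 'moment': array([-0.01328274, -0.00219139,  0.02547377]), 'grip_width': 0.08524988576783937} 0.017
scene {'K': array([[497.84939895,   0.        , 277.97325746],
       [  0.        , 497.84939895, 213.61434551],
       [  0.        ,   0.        ,   1.        ]]), 'position': array([1.34676735, 0.4900316 , 1.0845896 ]), 'rotation': array([-0.16766235,  0.45492369,  0.8179163 , -0.30975263])}
side {'K': array([[383.24245271,   0.        , 286.69026144],
       [  0.        , 383.24245271, 214.1845415 ],
       [  0.        ,   0.        ,   1.        ]]), 'position': array([0.3241858 , 0.64098054, 0.91512949]), 'rotation': array([ 0.06537783, -0.17937301,  0.92024797, -0.34160612])}
wrist {'K': array([[296.37171063,   0.        , 279.45731639],
       [  0.        , 296.37171063, 204.77264227],
       [  0.        ,   0.        ,   1.        ]]), 'mount': array([[-3.03695094e-04, -9.60471741e-01, -2.78377338e-01,
         7.08158813e-02],
       [ 9.99999920e-01, -2.19740730e-04, -3.32786820e-04,
         7.63187379e-04],
       [ 2.58461497e-04, -2.78377417e-01,  9.60471732e-01,
        -1.26090648e-01],
       [ 0.00000000e+00,  0.00000000e+00,  0.00000000e+00,
         1.00000000e+00]])}
```

View pics/scene0.png

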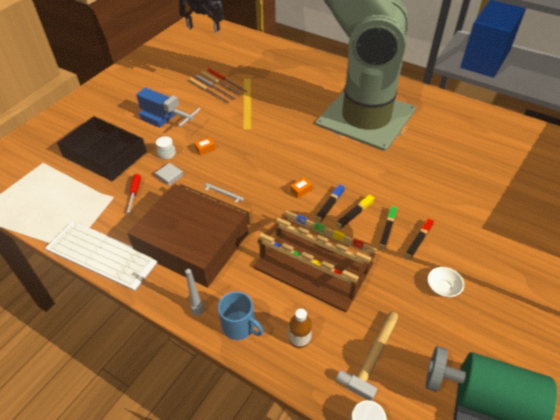

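View pics/side0.png

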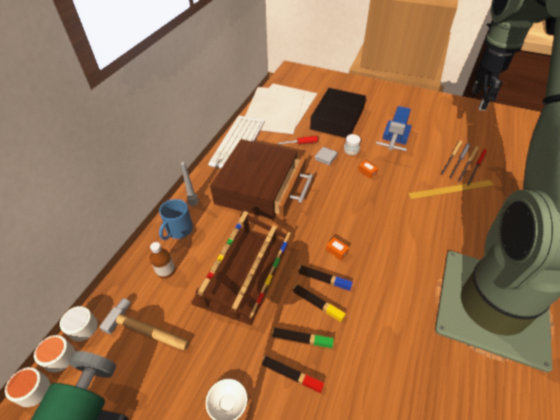

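View pics/wrist0.png

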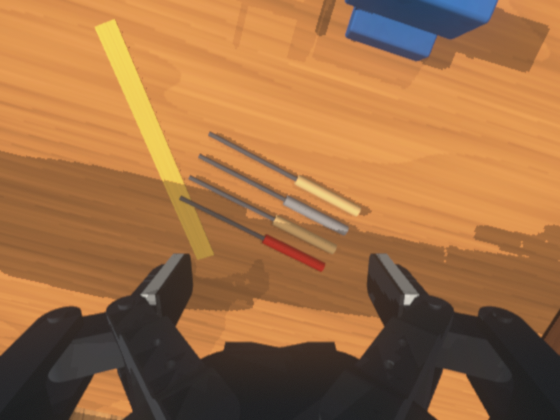

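```bash
cat > h.py <<'E'
import numpy as np, cv2
from scipy.spatial.transform import Rotation as R
from workcell import arm, snapshot
def rot(q): return R.from_quat([q[1],q[2],q[3],q[0]]).as_matrix()
class Cam:
    def __init__(s,name):
        st=arm.observe(); d=snapshot(name); s.im=d["pixels"]; s.K=d["K"]
        if name=="wrist":
            T=np.eye(4);T[:3,:3]=rot(st["ee_rot"]);T[:3,3]=st["tool_pos"]; M=T@d["mount"]; s.R=M[:3,:3]; s.p=M[:3,3]
        else:
            s.p=np.array(d["position"]); r=np.array(d["rotation"]); s.R=rot(r) if r.shape==(4,) else r
    def px(s,uv,z):
        d=s.R@np.linalg.solve(s.K,[uv[0],uv[1],1]); return s.p+d*(z-s.p[2])/d[2]
    def proj(s,P):
        c=s.R.T@(np.array(P)-s.p); c=s.K@c; return c[:2]/c[2]
    def save(s,f,box=None,k=1):
        im=s.im[:,:,::-1]
        if box: im=im[box[1]:box[3],box[0]:box[2]]
        cv2.imwrite("pics/"+f,cv2.resize(im,None,fx=k,fy=k,interpolation=cv2.INTER_CUBIC))
def blobs(im,mask_fn,amin=15):
    hsv=cv2.cvtColor(np.ascontiguousarray(im),cv2.COLOR_RGB2HSV).astype(int)
    m=mask_fn(hsv[...,0],hsv[...,1],hsv[...,2]).astype(np.uint8)
    n,l,st,c=cv2.connectedComponentsWithStats(m)
    return [(st[i,4],c[i].round(1)) for i in range(1,n) if st[i,4]>=amin]
COL=dict(red=lambda h,s,v:((h<4)|(h>174))&(s>200)&(v>90),yellow=lambda h,s,v:(h>23)&(h<33)&(s>200)&(v>120),
 green=lambda h,s,v:(h>45)&(h<80)&(s>150)&(v>60),blue=lambda h,s,v:(h>105)&(h<125)&(s>150)&(v>60))
def st():
    s=arm.observe(); Rm=rot(s["ee_rot"]); print("t",round(s["t"],2),"p",s["tool_pos"].round(4),"xang",round(np.arctan2(Rm[1,0],Rm[0,0]),4),"tilt",Rm[:2,2].round(3),"F",np.round(s["force"],1),"w",round(s["grip_width"],4)); return s
def go(P,ang=None):
    """print shift (scaled) and yaw (scaled) to reach world P with tool-x angle ang"""
    s=st(); Rm=rot(s["ee_rot"]); d=Rm.T@(np.array(P)-s["tool_pos"]); x=np.arctan2(Rm[1,0],Rm[0,0])
    print("lin",(d/0.3).round(4),"dist",np.linalg.norm(d).round(3),end=" ")
    if ang is not None:
        y=-(ang-x); y=(y+np.pi/2)%np.pi-np.pi/2; print("yaw",round(y/1.5,4),"rad",round(y,3),"q7",s["qpos"][6].round(2),end="")
    print()
E
python3 - <<'E'
from h import *
for n,bx in [("scene",(140,90,460,330)),("side",(180,100,420,410))]:
    c=Cam(n); c.save(n+"z.png",bx,2.4 if n=="scene" else 1.9)
    for k,f in COL.items(): print(n,k,[(a,uv,c.px(uv,.018)[:2].round(3)) for a,uv in blobs(c.im,f)])
E
```

```text
scene red [(np.int32(42), array([134.8, 183. ]), array([ 0.68 , -0.446]))]
scene yellow [(np.int32(94), array([367. , 200.5]), array([0.379, 0.181])), (np.int32(20), array([315.8, 262.2]), array([0.65 , 0.162]))]
scene green [(np.int32(64), array([392.2, 212. ]), array([0.382, 0.262])), (np.int32(32), array([318.7, 226.5]), array([0.539, 0.109])), (np.int32(16), array([296.2, 253.1]), array([0.651, 0.103]))]
scene blue [(np.int32(2764), array([491.9,  36.8]), array([-0.723,  0.224])), (np.int32(185), array([152. ,  95.9]), array([ 0.317, -0.698])), (np.int32(62), array([151.5, 116. ]), array([ 0.407, -0.622])), (np.int32(50), array([338.5, 190. ]), array([0.385, 0.091]))]
side red [(np.int32(96), array([307.4, 139.5]), array([ 0.677, -0.443])), (np.int32(33), array([481.6, 156. ]), array([ 0.072, -0.59 ])), (np.int32(18), array([209.9, 275.1]), array([0.723, 0.205])), (np.int32(32), array([259.9, 297.7]), array([0.569, 0.216])), (np.int32(179), array([312.8, 383.2]), array([0.37 , 0.365]))]
side yellow [(np.int32(109), array([335.1, 311.5]), array([0.376, 0.18 ]))]
side green [(np.int32(17), array([229.5, 241.2]), array([0.727, 0.084])), (np.int32(30), array([275.9, 262.1]), array([0.573, 0.099])), (np.int32(174), array([323.4, 341. ]), array([0.379, 0.264]))]
side blue [(np.int32(152), array([401.5, 114.8]), array([ 0.384, -0.731])), (np.int32(48), array([405.4, 133.6]), array([ 0.347, -0.616])), (np.int32(20), array([386.2, 132.8]), array([ 0.415, -0.593])), (np.int32(22), array([283.4, 246.1]), array([0.575, 0.041])), (np.int32(109), array([342.7, 282.9]), array([0.382, 0.093]))]
```

View pics/scenez.png

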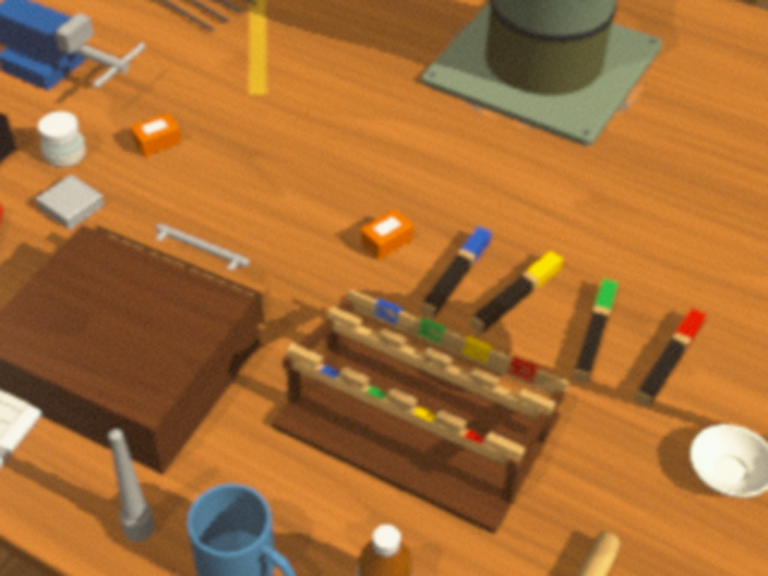

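View pics/sidez.png

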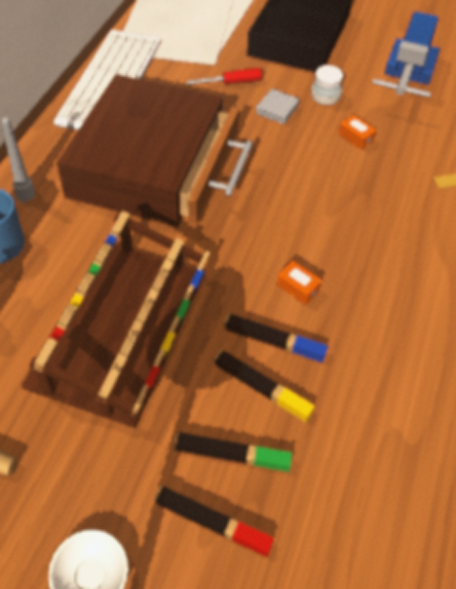

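Run:
```python
from h import *
c=Cam("scene"); d=Cam("side")
S=lambda x,y:(x/2.4+140,y/2.4+90); D=lambda x,y:(x/1.9+180,y/1.9+100)
def tri(a,b):
    A=[];B=[]
    for cam,uv in((c,a),(d,b)):
        r=cam.R@np.linalg.solve(cam.K,[*uv,1]); r/=np.linalg.norm(r); M=np.eye(3)-np.outer(r,r); A.append(M);B.append(M@cam.p)
    return np.linalg.lstsq(np.vstack(A),np.hstack(B),rcond=None)[0].round(3)
print("handle R end",tri(S(161,229),D(246,146)),"L end",tri(S(245,262),D(231,190)))
print(c.px(S(161,229),.052).round(3),c.px(S(245,262),.052).round(3),d.px(D(246,146),.052).round(3),d.px(D(231,190),.052).round(3))
print("box tops", c.px(S(387,228),.03).round(3),d.px(D(301,275),.03).round(3),"|", c.px(S(155,128),.03).round(3),d.px(D(359,126),.03).round(3))
for n,a,b in [("blue near",(388,311),(197,277)),("green",(433,329),(183,308)),("yel",(477,347),(167,342)),("red",(524,367),(153,377)),("blue far",(330,371),(111,240)),("gr",(376,392),(95,268)),("ye",(424,414),(78,300)),("red",(474,435),(58,332))]:
    print(n,tri(S(*a),D(*b)))
for n,h1,h2,t1,t2 in [("blue",(481,237),(316,350),(432,304),(232,321)),("yellow",(551,262),(303,408),(482,320),(222,359)),("green",(607,289),(284,459),(583,372),(182,441)),("red",(693,320),(264,544),(647,394),(164,495))]:
    print(n,c.px(S(*h1),.015).round(3),d.px(D(*h2),.015).round(3),c.px(S(*t1),.015).round(3),d.px(D(*t2),.015).round(3))
print("cab front top", c.px(S(92,232),.085), c.px(S(262,292),.085), "jar",c.px(S(62,140),.03),"block",c.px(S(70,197),.02),"dish",c.px(S(733,460),.0))
```

```text
handle R end [ 0.594 -0.233  0.045] L end [ 0.582 -0.12   0.045]
[ 0.599 -0.23   0.052] [ 0.59  -0.112  0.052] [ 0.592 -0.224  0.052] [ 0.58  -0.119  0.052]
box tops [ 0.435 -0.008  0.03 ] [ 0.428 -0.015  0.03 ] | [ 0.435 -0.368  0.03 ] [ 0.428 -0.372  0.03 ]
blue near [0.565 0.066 0.052]
green [0.563 0.124 0.053]
yel [0.561 0.18  0.053]
red [0.558 0.235 0.051]
blue far [0.697 0.073 0.087]
gr [0.695 0.127 0.087]
ye [0.692 0.183 0.085]
red [0.691 0.24  0.088]
blue [0.374 0.093 0.015] [0.372 0.092 0.015] [0.503 0.094 0.015] [0.498 0.091 0.015]
yellow [0.367 0.185 0.015] [0.363 0.183 0.015] [0.494 0.156 0.015] [0.49  0.155 0.015]
green [0.373 0.26  0.015] [0.365 0.259 0.015] [0.503 0.288 0.015] [0.494 0.286 0.015]
red [0.365 0.365 0.015] [0.356 0.366 0.015] [0.494 0.36  0.015] [0.488 0.358 0.015]
cab front top [ 0.66883944 -0.27253632  0.085     ] [ 0.64207204 -0.05025277  0.085     ] jar [ 0.51943766 -0.45830979  0.03      ] block [ 0.59077492 -0.38643659  0.02      ] dish [0.51614913 0.47070876 0.        ]
```

Run:
```python
from h import *
go([0.578,-0.20,0.25],1.68)
```

```text
t 0.35 p [ 0.1626 -0.5514  0.2482] xang 0.2867 tilt [-0.  0.] F [-0.3  0.2  0.8] w 0.0855
lin [ 1.6593 -0.7321 -0.0058] dist 0.544 yaw -0.9289 rad -1.393 q7 -0.08
```

```bash
python3 -m handwheel '{"linear":[[0.8,-0.36,0],[0.8,-0.36,0],[0.8,-0.36,0],[0.8,-0.36,0],[0.8,-0.36,0]],"yaw":[-0.5,-0.5,-0.5,-0.5,-0.5],"jaw":[0,0,0,0,0]}' 40
python3 - <<'E'
from h import *
go([0.578,-0.20,0.25],1.68)
E
```

```text
t: 0.98
tool_pos: [0.3651, -0.3772, 0.2484]
ee_rot: [-0.0, 0.867, 0.499, 0.001]
force: [-0.5, 0.8, 0.0]
grip_width: 0.0851
t 0.97 p [ 0.3651 -0.3772  0.2484] xang 1.0444 tilt [0.001 0.001] F [-0.5  0.8  0. ] w 0.0851
lin [ 0.8672  0.3168 -0.0037] dist 0.277 yaw -0.4237 rad -0.636 q7 0.05
```

```bash
python3 -m handwheel '{"linear":[[0.85,0.32,0],[0.85,0.32,0],[0.85,0.32,0],[0.85,0.32,0],[0.85,0.32,0],[0.85,0.32,0],[0.85,0.32,0]],"yaw":[-0.41,-0.41,-0.41,-0.41,-0.41,-0.41,-0.41],"jaw":[160,160,160,160,160,160,160]}'
python3 - <<'E'
from h import *
st()
c=Cam("wrist"); c.save("w1.png",None,1.4)
E
```

```text
t: 1.85
tool_pos: [0.5739, -0.2107, 0.2482]
ee_rot: [-0.0, 0.679, 0.735, -0.0]
force: [-0.2, 0.3, 0.6]
grip_width: 0.0323
t 1.85 p [ 0.5739 -0.2107  0.2482] xang 1.6499 tilt [-0.001 -0.001] F [-0.2  0.3  0.6] w 0.0323
```

View pics/w1.png

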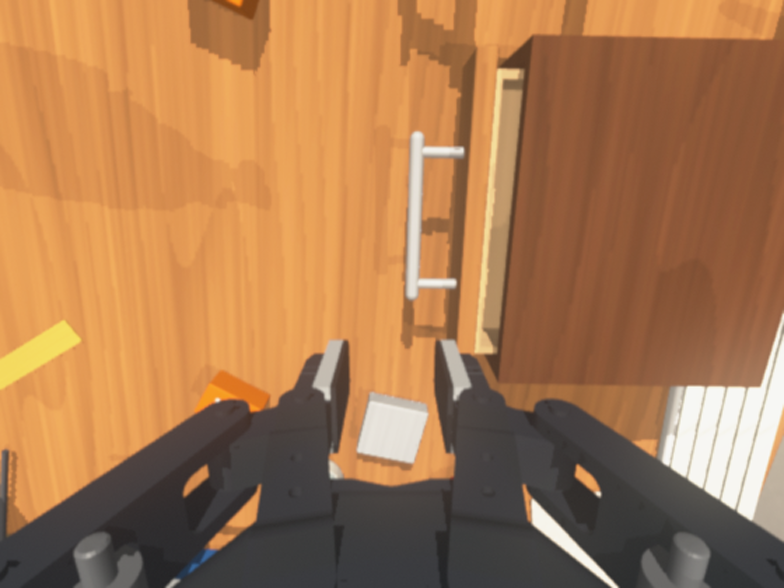

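Run:
```python
from h import *
c=Cam("wrist")
f=lambda x,y,z:c.px((x/1.4,y/1.4),z)
a=f(417,137,.049);b=f(412,295,.049);print(a,b,np.linalg.norm(a-b),"yaw",np.arctan2(-(a-b)[0],(a-b)[1])); m=(a+b)/2
# cab top front edge
e=f(534,37,.085);g=f(500,383,.085);print("cab front",e,g,np.linalg.norm(e-g),np.arctan2(-(e-g)[0],(e-g)[1]))
yaw=np.arctan2(-(e-g)[0],(e-g)[1]);ux=np.array([np.cos(yaw),np.sin(yaw),0]);fc=(e+g)/2
print("handle ahead of cab front",(fc-m)@ux)
p=f(500,72,.074);q=f(478,352,.074);print("panel top inner",p,q,np.arctan2(-(p-q)[0],(p-q)[1]))
go([m[0],m[1],.25],np.pi/2+yaw)
```

```text
[ 0.58587518 -0.11873829  0.049     ] [ 0.59349124 -0.2408406   0.049     ] 0.12233960132811657 yaw 0.06229376690327098
cab front [ 0.65051519 -0.05751361  0.085     ] [ 0.66567929 -0.29584652  0.085     ] 0.23881484271242065 0.06354008225844769
handle ahead of cab front 0.06847340520193766
panel top inner [ 0.63494879 -0.0762048   0.074     ] [ 0.64791123 -0.27601422  0.074     ] 0.06478322780897211
t 1.95 p [ 0.574  -0.2107  0.2484] xang 1.6498 tilt [-0.    -0.001] F [-0.3  0.9 -0.6] w 0.0317
lin [ 0.0986  0.0604 -0.0052] dist 0.035 yaw 0.0103 rad 0.015 q7 0.15
```

```bash
python3 -m handwheel '{"linear":[[0.099,0.06,0],[0.099,0.06,0.2],[0.099,0.06,0.4],[0.099,0.06,0.5],[0.099,0.06,0.5]],"yaw":[0.01,0.01,0.01,0.01,0.01],"jaw":[180,180,180,180,180]}'
python3 - <<'E'
from h import *
go([.5897,-.1798,.045])
c=Cam("wrist"); c.save("w2.png",None,1.2)
E
```

```text
t: 2.58
tool_pos: [0.5891, -0.1789, 0.097]
ee_rot: [-0.001, 0.684, 0.73, -0.001]
force: [0.2, 0.4, 0.5]
grip_width: 0.025
t 2.58 p [ 0.5891 -0.1789  0.097 ] xang 1.6358 tilt [-0.003  0.001] F [0.2 0.4 0.5] w 0.025
lin [-0.0034  0.0023  0.1733] dist 0.052
```

View pics/w2.png

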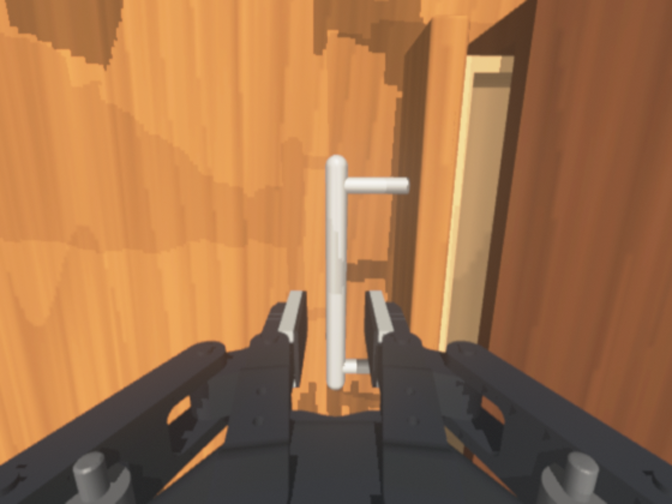

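```bash
python3 -m handwheel '{"linear":[[0,0.002,0.1],[0,0.002,0.17],[0,0.002,0.17],[0,0.002,0.17],[0,0.002,0.17],[0,0.002,0.17]],"yaw":[0,0,0,0,0,0],"jaw":[180,180,180,240,240,240]}' 40
```

```text
t: 3.38
tool_pos: [0.5916, -0.1789, 0.0492]
ee_rot: [0.001, 0.684, 0.73, 0.001]
force: [-1.5, -0.3, 9.9]
grip_width: 0.0092
```

```bash
python3 -m handwheel '{"linear":[[0,-0.06,-0.01],[0,-0.15,-0.01],[0,-0.25,-0.01],[0,-0.35,-0.01],[0,-0.37,-0.01],[0,-0.37,-0.01],[0,-0.37,-0.01]],"yaw":[0,0,0,0,0,0,0],"jaw":[240,240,240,240,240,240,240]}' 40
python3 - <<'E'
from h import *
st()
c=Cam("wrist"); c.save("w3.png",None,1.2)
E
```

```text
t: 4.25
tool_pos: [0.4788, -0.1857, 0.0496]
ee_rot: [-0.001, 0.684, 0.73, -0.001]
force: [-0.9, 0.1, -37.6]
grip_width: 0.009
t 4.25 p [ 0.4788 -0.1857  0.0496] xang 1.6362 tilt [-0.003  0.001] F [ -0.9   0.1 -37.6] w 0.009
```

View pics/w3.png

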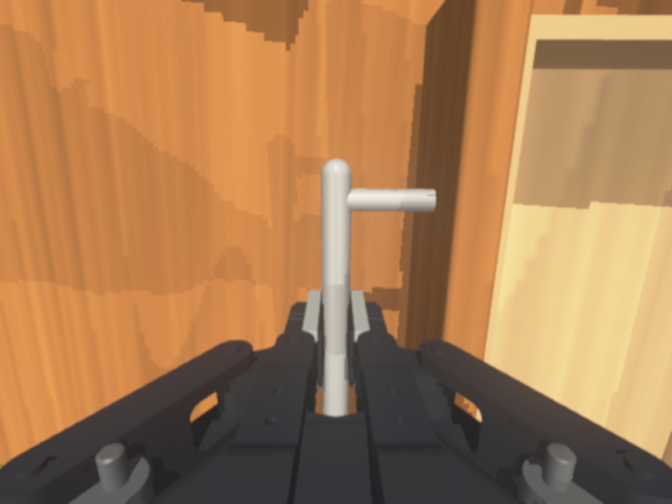

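```bash
python3 -m handwheel '{"linear":[[0,0,0.01],[0,0,0.01],[0,0,0.01],[0,0,-0.2],[0,0,-0.4],[0,0,-0.55]],"yaw":[0,0,0,0,0,0],"jaw":[180,180,180,180,180,180]}' 40
python3 - <<'E'
from h import *
go([.43,-.30,.22],0.2)
c=Cam("wrist"); c.save("w4.png",None,1.2)
E
```

```text
t: 5.05
tool_pos: [0.4803, -0.1856, 0.2182]
ee_rot: [0.001, 0.683, 0.73, 0.001]
force: [0.9, -0.1, -0.1]
grip_width: 0.025
t 5.05 p [ 0.4803 -0.1856  0.2182] xang 1.6368 tilt [ 0.002 -0.001] F [ 0.9 -0.1 -0.1] w 0.025
lin [-0.3693 -0.1924 -0.0062] dist 0.125 yaw 0.9579 rad 1.437 q7 0.06
```

View pics/w4.png

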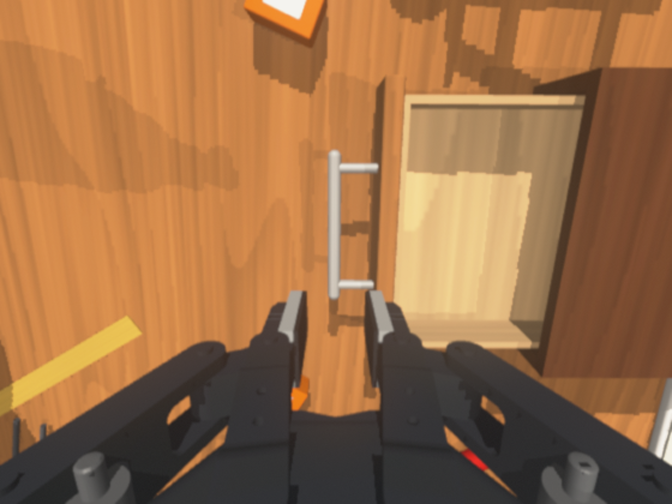

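Run:
```python
from h import *
c=Cam("wrist")
f=lambda x,y,z:c.px((x/1.2,y/1.2),z)
a=f(334,153,.049);b=f(334,297,.049);m=(a+b)/2;yaw=.064;u=np.array([np.cos(yaw),np.sin(yaw),0])
print("handle",a,b,m,np.linalg.norm(a-b),"yaw",np.arctan2(-(a-b)[0],(a-b)[1]))
for P in [(405,100,.074),(393,315,.074),(586,97,.063),(602,70,.085),(543,376,.085),(378,80,.074)]:
    p=f(*P); print(P,p.round(4),"ahead of handle",((p-m)@u).round(4))
go([.38,-.34,.22],0.1)
```

```text
handle [ 0.47791342 -0.12446207  0.049     ] [ 0.486148   -0.25188425  0.049     ] [ 0.48203071 -0.18817316  0.049     ] 0.12768797949597563 yaw 0.06453463303348343
(405, 100, 0.074) [ 0.5264 -0.0836  0.074 ] ahead of handle 0.0509
(393, 315, 0.074) [ 0.5367 -0.2541  0.074 ] ahead of handle 0.0503
(586, 97, 0.063) [ 0.6635 -0.0712  0.063 ] ahead of handle 0.1885
(602, 70, 0.085) [ 0.6554 -0.0572  0.085 ] ahead of handle 0.1814
(543, 376, 0.085) [ 0.6709 -0.2986  0.085 ] ahead of handle 0.1814
(378, 80, 0.074) [ 0.5057 -0.0717  0.074 ] ahead of handle 0.031
t 5.15 p [ 0.4814 -0.186   0.2197] xang 1.6364 tilt [ 0.006 -0.002] F [-0.8 -0.4 -1. ] w 0.0251
lin [-0.49  -0.371 -0.002] dist 0.184 yaw 1.0243 rad 1.536 q7 0.06
```

```bash
python3 -m handwheel '{"linear":[[-0.2,-0.15,0],[-0.4,-0.3,0],[-0.49,-0.37,0],[-0.49,-0.37,0],[-0.49,-0.37,0],[-0.49,-0.37,0],[-0.49,-0.37,0],[-0.49,-0.37,0],[-0.49,-0.37,0]],"yaw":[0.95,0.95,0.95,0.95,0.95,0.95,0.95,0.95,0.95],"jaw":[0,0,0,0,0,0,0,0,0]}' 40
python3 - <<'E'
from h import *
st()
c=Cam("wrist"); c.save("w5.png",None,1.4)
E
```

```text
t: 6.28
tool_pos: [0.3791, -0.3394, 0.2152]
ee_rot: [0.0, 0.994, 0.106, -0.0]
force: [-0.2, 0.3, 0.8]
grip_width: 0.0857
t 6.28 p [ 0.3791 -0.3394  0.2152] xang 0.2128 tilt [-0. -0.] F [-0.2  0.3  0.8] w 0.0857
```

View pics/w5.png

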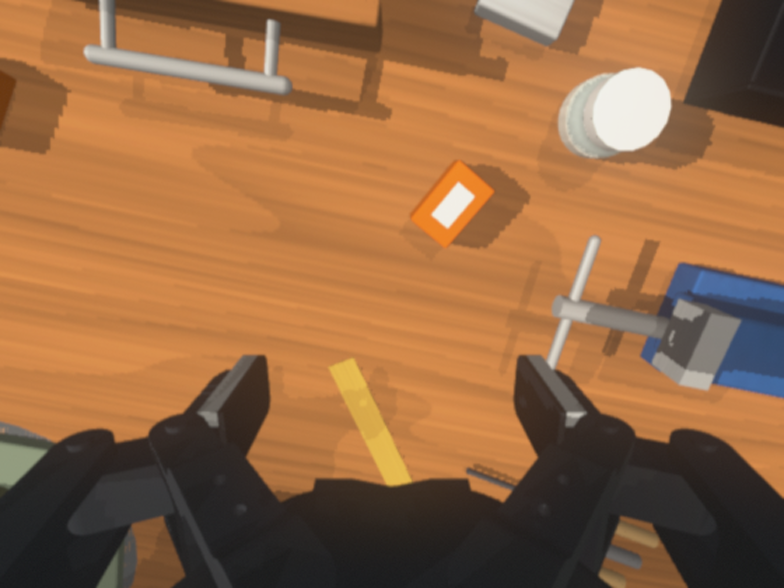

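Run:
```python
from h import *
c=Cam("wrist")
f=lambda x,y,z:c.px((x/1.4,y/1.4),z)
C=[f(*p,.03) for p in [(459,160),(494,190),(446,244),(411,214)]]
print(np.array(C).round(3)); m=np.mean(C,0); print(m,f(453,204,.03),[np.linalg.norm(C[i]-C[i-3]).round(4) for i in range(4)])
l=C[0]-C[3]+C[1]-C[2]; ang=np.arctan2(l[1],l[0]); print("ang",ang)
go([*m[:2],.1],ang)
```

```text
[[ 0.463 -0.372  0.03 ]
 [ 0.448 -0.402  0.03 ]
 [ 0.402 -0.378  0.03 ]
 [ 0.418 -0.347  0.03 ]]
[ 0.43296059 -0.37447499  0.03      ] [ 0.43211548 -0.37527119  0.03      ] [np.float64(0.0339), np.float64(0.0522), np.float64(0.0351), np.float64(0.0512)]
ang -0.4974718714783617
t 6.38 p [ 0.379  -0.3395  0.2153] xang 0.2148 tilt [-0.  0.] F [ 0.8  0.2 -0.5] w 0.0856
lin [0.1508 0.1521 0.3842] dist 0.132 yaw 0.4748 rad 0.712 q7 -0.66
```

```bash
python3 -m handwheel '{"linear":[[0.15,0.152,0.1],[0.15,0.152,0.2],[0.15,0.152,0.3],[0.15,0.152,0.38],[0.15,0.152,0.38],[0.15,0.152,0.38]],"yaw":[0.475,0.475,0.475,0.475,0.475,0.475],"jaw":[0,0,0,0,0,0]}' 40
python3 - <<'E'
from h import *
go([.4326,-.375,.022],-.4975)
c=Cam("wrist"); c.save("w6.png",None,1.2)
E
```

```text
t: 7.12
tool_pos: [0.4328, -0.375, 0.1022]
ee_rot: [0.0, 0.969, -0.246, 0.0]
force: [0.3, 0.5, 0.1]
grip_width: 0.0852
t 7.12 p [ 0.4328 -0.375   0.1022] xang -0.4963 tilt [ 0.001 -0.   ] F [0.3 0.5 0.1] w 0.0852
lin [-0.0008  0.0004  0.2674] dist 0.08 yaw 0.0008 rad 0.001 q7 -1.15
```

View pics/w6.png

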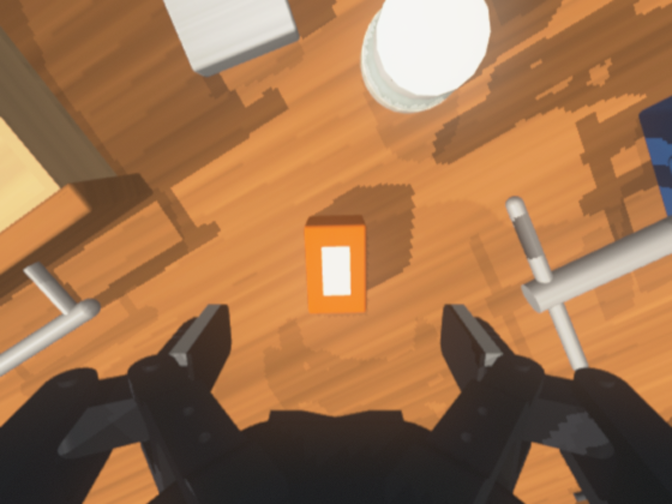

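```bash
python3 -m handwheel '{"linear":[[0,0,0.1],[0,0,0.2],[0,0,0.265],[0,0,0.265],[0,0,0.265],[0,0,0.265],[0,0,0.265],[0,0,0],[0,0,-0.2]],"yaw":[0,0,0,0,0,0,0,0,0],"jaw":[80,80,80,80,220,220,220,220,220]}' 50
python3 - <<'E'
from h import *
go([.596,-.230,.15],.064)
E
```

```text
t: 8.3
tool_pos: [0.4325, -0.3747, 0.1492]
ee_rot: [0.0, 0.969, -0.248, 0.0]
force: [0.5, 0.4, -0.8]
grip_width: 0.0354
t 8.3 p [ 0.4325 -0.3747  0.1492] xang -0.5006 tilt [ 0. -0.] F [ 0.5  0.4 -0.8] w 0.0354
lin [ 0.2468 -0.6846 -0.0026] dist 0.218 yaw -0.3764 rad -0.565 q7 -1.17
```

```bash
python3 -m handwheel '{"linear":[[0.07,-0.2,0],[0.14,-0.4,0],[0.21,-0.57,0],[0.247,-0.685,0],[0.247,-0.685,0],[0.247,-0.685,0]],"yaw":[-0.376,-0.376,-0.376,-0.376,-0.376,-0.376],"jaw":[220,220,220,220,220,220]}' 50
python3 - <<'E'
from h import *
go([.596,-.230,.047],.064)
c=Cam("wrist"); c.save("w7.png",None,1.2)
E
```

```text
t: 9.05
tool_pos: [0.5958, -0.2307, 0.1474]
ee_rot: [0.0, 1.0, 0.031, 0.0]
force: [0.1, -0.9, 0.0]
grip_width: 0.0352
t 9.05 p [ 0.5958 -0.2307  0.1474] xang 0.0627 tilt [ 0.    -0.001] F [ 0.1 -0.9  0. ] w 0.0352
lin [ 0.0006 -0.0025  0.3348] dist 0.1 yaw -0.0009 rad -0.001 q7 -1.08
```

View pics/w7.png

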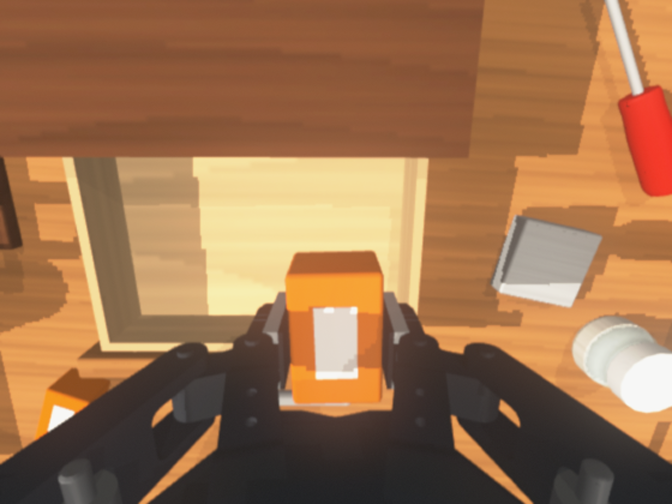

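```bash
python3 -m handwheel '{"linear":[[0,0,0.1],[0,0,0.2],[0,0,0.29],[0,0,0.335],[0,0,0.335],[0,0,0.335],[0,0,0.335],[0,0,0.2],[0,0,0],[0,0,-0.2]],"yaw":[0,0,0,0,0,0,0,0,0,0],"jaw":[220,220,220,220,220,120,120,120,120,120]}' 50
python3 - <<'E'
from h import *
go([.37,-.03,.22],.064)
c=Cam("wrist"); c.save("w8.png",None,1.2)
E
```

```text
t: 10.35
tool_pos: [0.596, -0.23, 0.209]
ee_rot: [0.0, 1.0, 0.032, 0.0]
force: [-0.2, -0.2, -0.7]
grip_width: 0.0452
t 10.35 p [ 0.596 -0.23   0.209] xang 0.0631 tilt [ 0. -0.] F [-0.2 -0.2 -0.7] w 0.0452
lin [-0.7098 -0.7129 -0.0367] dist 0.302 yaw -0.0006 rad -0.001 q7 -1.09
```

View pics/w8.png

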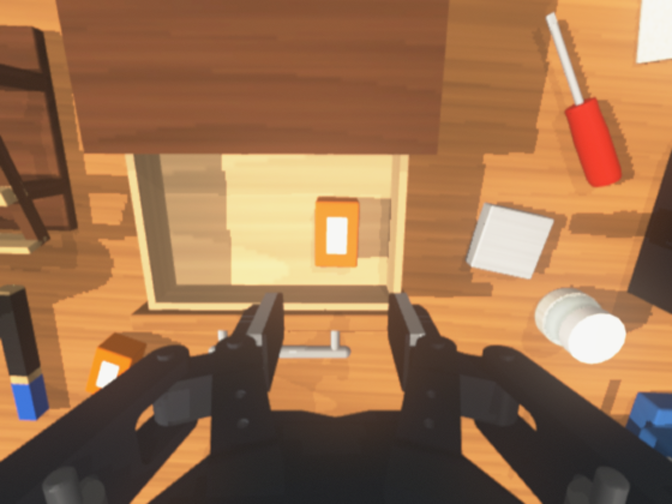

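```bash
python3 -m handwheel '{"linear":[[-0.15,-0.15,0],[-0.3,-0.3,0],[-0.45,-0.45,0],[-0.6,-0.6,0],[-0.65,-0.65,0],[-0.65,-0.65,0],[-0.65,-0.65,0]],"yaw":[0,0,0,0,0,0,0],"jaw":[80,80,80,80,80,80,80]}' 50
python3 - <<'E'
from h import *
st()
c=Cam("wrist"); c.save("w9.png",None,1.4)
E
```

```text
t: 11.28
tool_pos: [0.39, -0.0481, 0.207]
ee_rot: [0.0, 1.0, 0.032, 0.001]
force: [0.4, -0.2, -0.3]
grip_width: 0.0584
t 11.28 p [ 0.39   -0.0481  0.207 ] xang 0.0631 tilt [ 0.001 -0.   ] F [ 0.4 -0.2 -0.3] w 0.0584
```

View pics/w9.png

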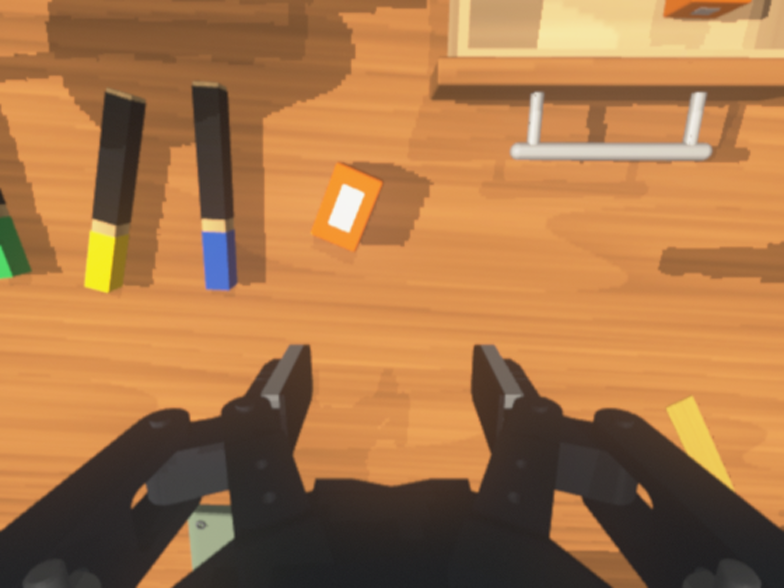

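Run:
```python
from h import *
c=Cam("wrist")
f=lambda x,y,z:c.px((x/1.4,y/1.4),z)
C=[f(*p,.03) for p in [(341,163),(382,182),(354,251),(313,233)]]
print(np.array(C).round(3)); m=np.mean(C,0); print(m,f(347,208,.03),[np.linalg.norm(C[i]-C[i-3]).round(4) for i in range(4)])
l=C[0]-C[3]+C[1]-C[2]; ang=np.arctan2(l[1],l[0]); print("ang",ang)
go([*m[:2],.1],ang)
for n,h,t in [("blue",(220,276),(210,87)),("yellow",(105,275),(125,96))]: 
    H=f(*h,.018);T=f(*t,.018); print(n,H.round(4),T.round(4),np.linalg.norm(H-T),np.arctan2(*(T-H)[1::-1]))
```

```text
[[ 0.461 -0.009  0.03 ]
 [ 0.45  -0.039  0.03 ]
 [ 0.399 -0.021  0.03 ]
 [ 0.411  0.01   0.03 ]]
[ 0.43022345 -0.01464048  0.03      ] [ 0.43028319 -0.01441924  0.03      ] [np.float64(0.0314), np.float64(0.054), np.float64(0.0326), np.float64(0.0539)]
ang -0.35010777903122403
t 11.38 p [ 0.3899 -0.0483  0.2068] xang 0.0625 tilt [ 0.001 -0.   ] F [ 0.1 -0.4  0.4] w 0.0589
lin [ 0.1411 -0.1035  0.3561] dist 0.119 yaw 0.2751 rad 0.413 q7 -1.27
blue [0.3702 0.0845 0.018 ] [0.506  0.0844 0.018 ] 0.1357797717908558 -0.0008373618822044897
yellow [0.3654 0.1744 0.018 ] [0.4965 0.1439 0.018 ] 0.13462485706948704 -0.22875479002619178
```

```bash
python3 -m handwheel '{"linear":[[0.141,-0.103,0.1],[0.141,-0.103,0.2],[0.141,-0.103,0.3],[0.141,-0.103,0.356],[0.141,-0.103,0.356],[0.141,-0.103,0.356]],"yaw":[0.275,0.275,0.275,0.275,0.275,0.275],"jaw":[80,80,80,80,80,80]}' 50
python3 - <<'E'
from h import *
go([.4302,-.0145,.022],-.35)
c=Cam("wrist"); c.save("w10.png",None,1.2)
E
```

```text
t: 12.12
tool_pos: [0.4299, -0.0145, 0.1005]
ee_rot: [-0.0, 0.985, -0.174, 0.0]
force: [0.2, 0.6, -0.3]
grip_width: 0.0586
t 12.12 p [ 0.4299 -0.0145  0.1005] xang -0.3496 tilt [0.001 0.   ] F [ 0.2  0.6 -0.3] w 0.0586
lin [ 0.0008 -0.0003  0.2618] dist 0.079 yaw 0.0003 rad 0.0 q7 -1.53
```

View pics/w10.png

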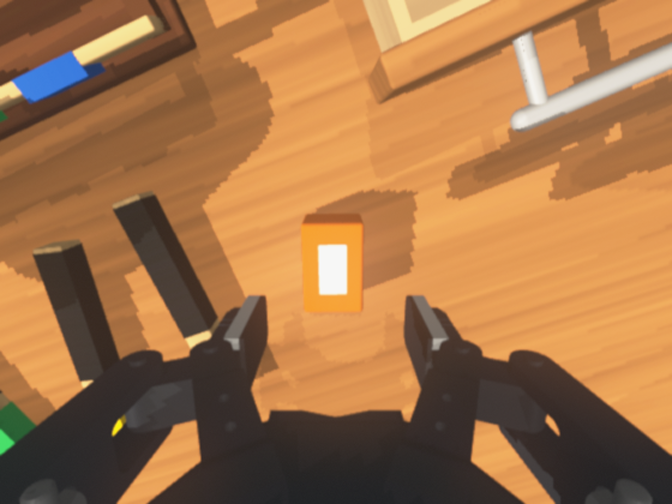

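```bash
python3 -m handwheel '{"linear":[[0,0,0.1],[0,0,0.2],[0,0,0.261],[0,0,0.261],[0,0,0.261],[0,0,0.261],[0,0,0.261],[0,0,0],[0,0,-0.17]],"yaw":[0,0,0,0,0,0,0,0,0],"jaw":[80,80,80,80,220,220,220,220,220]}' 50
python3 - <<'E'
from h import *
go([.590,-.130,.15],.064)
E
```

```text
t: 13.3
tool_pos: [0.4292, -0.0142, 0.1499]
ee_rot: [-0.0, 0.985, -0.174, -0.0]
force: [0.8, 0.0, -0.5]
grip_width: 0.0351
t 13.3 p [ 0.4292 -0.0142  0.1499] xang -0.3498 tilt [0.    0.001] F [ 0.8  0.  -0.5] w 0.0351
lin [ 0.6357  0.179  -0.0007] dist 0.198 yaw -0.2758 rad -0.414 q7 -1.49
```

```bash
python3 -m handwheel '{"linear":[[0.16,0.045,0],[0.33,0.09,0],[0.5,0.14,0],[0.636,0.179,0],[0.636,0.179,0],[0.636,0.179,0]],"yaw":[-0.276,-0.276,-0.276,-0.276,-0.276,-0.276],"jaw":[220,220,220,220,220,220]}' 50
python3 - <<'E'
from h import *
go([.590,-.130,.047],.064)
c=Cam("wrist"); c.save("w11.png",None,1)
E
```

```text
t: 14.05
tool_pos: [0.5901, -0.1295, 0.1482]
ee_rot: [-0.0, 0.999, 0.033, 0.0]
force: [0.1, 0.3, -0.4]
grip_width: 0.0351
t 14.05 p [ 0.5901 -0.1295  0.1482] xang 0.0651 tilt [0. 0.] F [ 0.1  0.3 -0.4] w 0.0351
lin [-0.0007  0.0016  0.3374] dist 0.101 yaw 0.0007 rad 0.001 q7 -1.17
```

View pics/w11.png

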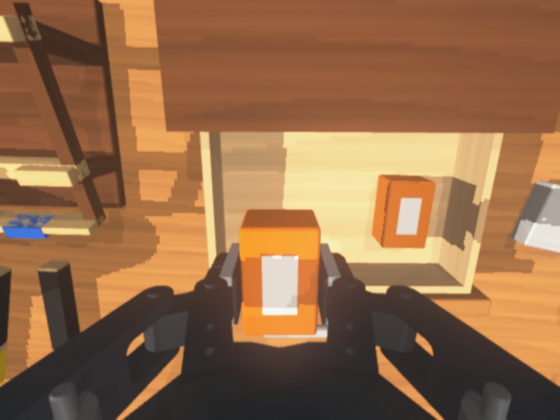

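```bash
python3 -m handwheel '{"linear":[[0,0,0.1],[0,0,0.2],[0,0,0.29],[0,0,0.337],[0,0,0.337],[0,0,0.337],[0,0,0.337],[0,0,0.2],[0,0,0],[0,0,-0.2]],"yaw":[0,0,0,0,0,0,0,0,0,0],"jaw":[220,220,220,220,220,120,120,120,120,120]}' 50
python3 - <<'E'
from h import *
s=go([.43,-.187,.20],.064)
c=Cam("wrist"); c.save("w12.png",None,1)
E
```

```text
t: 15.35
tool_pos: [0.5902, -0.1299, 0.2099]
ee_rot: [-0.0, 0.999, 0.032, 0.0]
force: [0.2, 0.7, -0.1]
grip_width: 0.0451
t 15.35 p [ 0.5902 -0.1299  0.2099] xang 0.0647 tilt [0. 0.] F [ 0.2  0.7 -0.1] w 0.0451
lin [-0.5453  0.1555  0.0329] dist 0.17 yaw 0.0005 rad 0.001 q7 -1.18
```

View pics/w12.png

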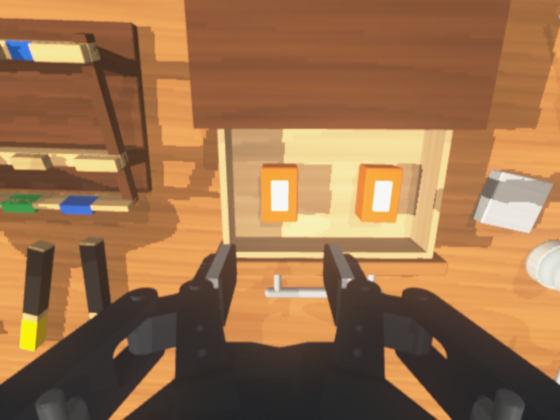

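```bash
python3 -m handwheel '{"linear":[[-0.2,0.05,0],[-0.4,0.1,0],[-0.57,0.155,0],[-0.57,0.155,0.1],[-0.57,0.155,0.3],[-0.57,0.155,0.45],[-0.57,0.155,0.54],[-0.57,0.155,0.54]],"yaw":[0,0,0,0,0,0,0,0],"jaw":[255,255,255,255,255,255,255,255]}' 50
python3 - <<'E'
from h import *
s=go([.59,-.178,.047],.064)
c=Cam("wrist"); c.save("w13.png",None,1)
E
```

```text
t: 16.4
tool_pos: [0.4222, -0.1873, 0.0448]
ee_rot: [-0.001, 0.999, 0.032, -0.001]
force: [-0.2, -0.2, 0.7]
grip_width: 0.0002
t 16.4 p [ 0.4222 -0.1873  0.0448] xang 0.0646 tilt [-0.002  0.001] F [-0.2 -0.2  0.7] w 0.0002
lin [ 0.56    0.0052 -0.0084] dist 0.168 yaw 0.0004 rad 0.001 q7 -0.93
```

View pics/w13.png

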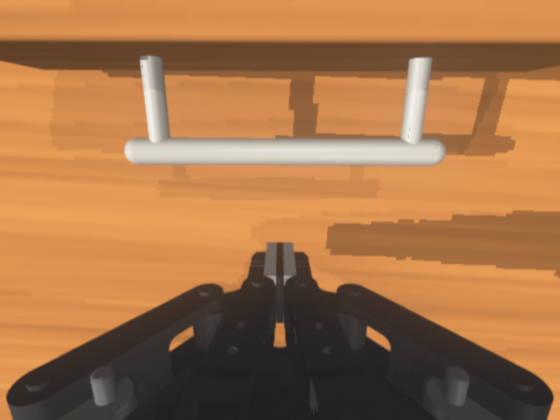

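```bash
python3 -m handwheel '{"linear":[[0.07,0.002,0],[0.12,0.002,0],[0.18,0.002,0],[0.24,0.003,0],[0.3,0.003,0],[0.36,0.004,0],[0.42,0.004,0],[0.46,0.005,0],[0.48,0.005,0],[0.48,0.005,0]],"yaw":[0,0,0,0,0,0,0,0,0,0],"jaw":[255,255,255,255,255,255,255,255,255,255]}' 50
python3 - <<'E'
from h import *
s=st()
c=Cam("wrist"); c.save("w14.png",None,1)
E
```

```text
t: 17.7
tool_pos: [0.567, -0.1796, 0.0466]
ee_rot: [0.0, 0.999, 0.032, 0.001]
force: [-0.8, -1.1, 0.1]
grip_width: -0.0002
t 17.7 p [ 0.567  -0.1796  0.0466] xang 0.065 tilt [ 0.001 -0.   ] F [-0.8 -1.1  0.1] w -0.0002
```

View pics/w14.png

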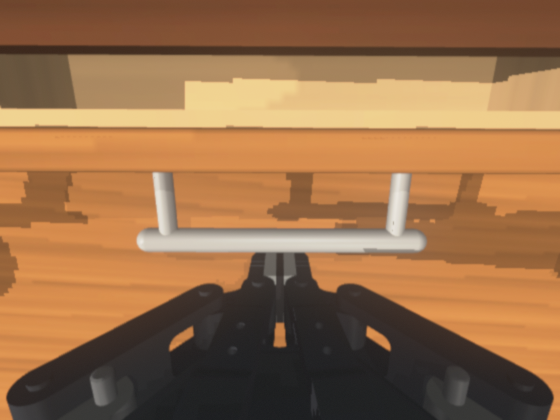

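Run:
```python
from h import *
c=Cam("wrist"); u=np.array([np.cos(.064),np.sin(.064),0])
for uv,z in [((280,109),.074),((280,128),.074),((280,48),.085),((280,52),.085),((280,240),.049)]: print(uv,(c.px(uv,z)@u-arm.observe()["tool_pos"]@u).round(4))
```

```text
(280, 109) 0.0742
(280, 128) 0.0683
(280, 48) 0.0893
(280, 52) 0.0883
(280, 240) 0.0189
```

```bash
python3 -m handwheel '{"linear":[[0.03,0,0],[0.05,0,0],[0.06,0,0],[0.065,0,0],[0.07,0,0],[0.07,0,0],[0.07,0,0]],"yaw":[0,0,0,0,0,0,0],"jaw":[255,255,255,255,255,255,255]}' 50
python3 - <<'E'
from h import *
s=st()
c=Cam("wrist"); c.save("w15.png",None,1)
E
```

```text
t: 18.68
tool_pos: [0.5877, -0.1782, 0.0457]
ee_rot: [-0.0, 0.999, 0.032, 0.0]
force: [0.1, 0.1, -0.2]
grip_width: -0.0002
t 18.68 p [ 0.5877 -0.1782  0.0457] xang 0.0647 tilt [0. 0.] F [ 0.1  0.1 -0.2] w -0.0002
```

View pics/w15.png

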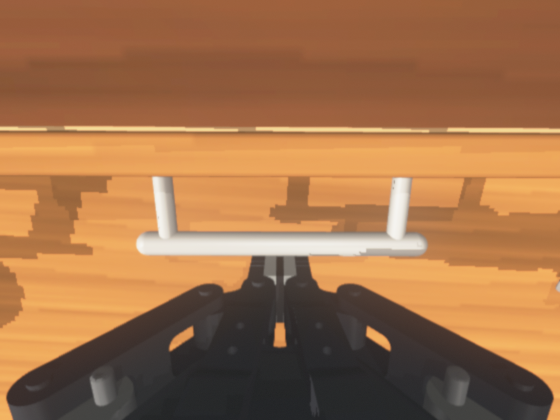

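```bash
python3 -m handwheel '{"linear":[[0.007,0,0],[0.014,0,0],[0.018,0,0],[0.018,0,0],[0.018,0,0]],"yaw":[0,0,0,0,0],"jaw":[255,255,255,255,255]}' 50
python3 -m handwheel '{"linear":[[0.004,0,0],[0.008,0,0],[0.008,0,0]],"yaw":[0,0,0],"jaw":[255,255,255]}' 50
```

```text
t: 19.35
tool_pos: [0.5902, -0.1781, 0.0455]
ee_rot: [-0.001, 0.999, 0.032, -0.003]
force: [-22.0, 0.8, 13.4]
grip_width: -0.0
t: 19.73
tool_pos: [0.5905, -0.1782, 0.0454]
ee_rot: [-0.001, 0.999, 0.032, -0.006]
force: [-37.7, 1.4, 23.3]
grip_width: 0.0003
```

```bash
python3 -m handwheel '{"linear":[[-0.03,0,0],[-0.1,0,0],[-0.2,0,0],[-0.2,0,-0.2],[-0.2,0,-0.4],[-0.2,0,-0.5]],"yaw":[0,0,0,0,0,0],"jaw":[255,255,200,100,100,100]}' 50
python3 - <<'E'
from h import *
s=go([.40,.08,.2],0.)
c=Cam("wrist"); c.save("w16.png",None,1)
E
```

```text
t: 20.48
tool_pos: [0.5363, -0.1819, 0.1988]
ee_rot: [0.001, 0.999, 0.032, 0.002]
force: [-0.3, -0.6, -0.2]
grip_width: 0.052
t 20.48 p [ 0.5363 -0.1819  0.1988] xang 0.0649 tilt [ 0.004 -0.001] F [-0.3 -0.6 -0.2] w 0.052
lin [-0.3967 -0.9004 -0.0065] dist 0.295 yaw 0.0432 rad 0.065 q7 -1.05
```

View pics/w16.png

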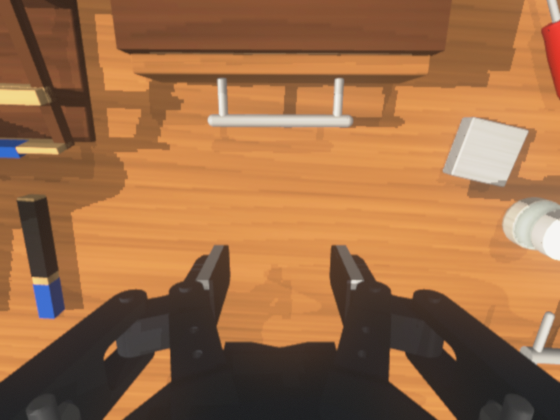

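Run:
```python
from h import *
c=Cam("wrist"); c.save("w17.png",(80,20,480,150),2); u=np.array([np.cos(.064),np.sin(.064),0])
for uv,z in [((280,52),.085),((280,121),.049)]: print(uv,(c.px(uv,z)@u))
Cam("side").save("s17.png",(200,120,340,240),5); Cam("scene").save("c17.png",(120,150,280,290),5)
```

```text
(280, 52) 0.6437224106714633
(280, 121) 0.5943747490332063
```

View pics/w17.png

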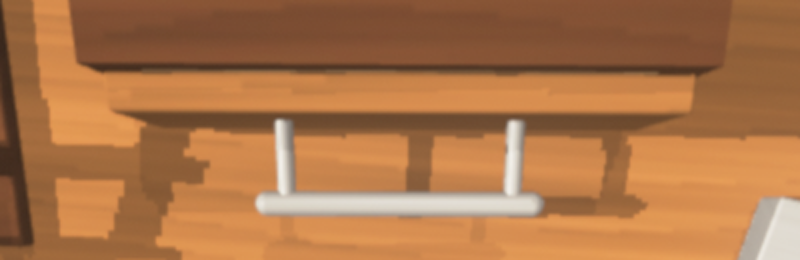

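View pics/s17.png

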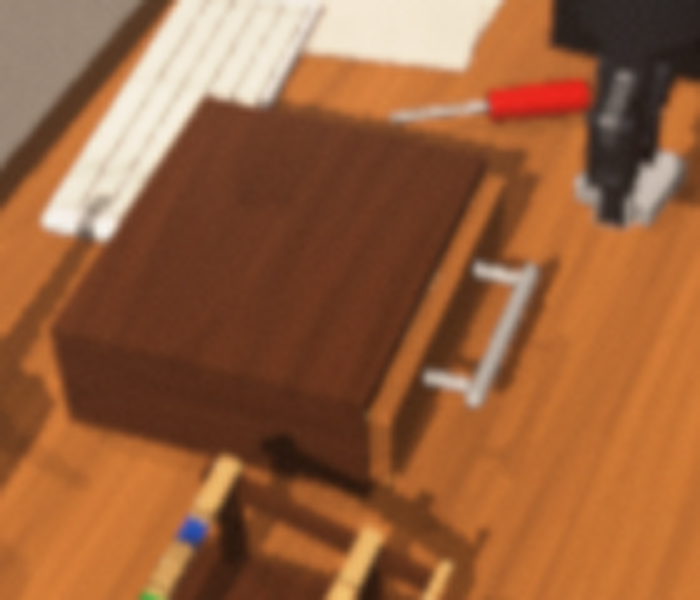

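```bash
python3 -m handwheel '{"linear":[[0,-0.2,-0.15],[0,-0.4,-0.2],[0,-0.6,-0.2],[0,-0.8,-0.2],[0,-1,-0.2],[0,-1,-0.2],[0,-1,-0.2]],"yaw":[0.02,0.02,0.02,0.02,0.02,0.02,0.02],"jaw":[100,100,100,100,100,100,100]}' 50
python3 - <<'E'
from h import *
s=st()
c=Cam("wrist"); c.save("w18.png",None,1.4)
E
```

```text
t: 21.55
tool_pos: [0.516, 0.1173, 0.2549]
ee_rot: [0.0, 1.0, 0.017, -0.001]
force: [-0.6, 0.1, 0.1]
grip_width: 0.0519
t 21.55 p [0.516  0.1173 0.2549] xang 0.0349 tilt [-0.001 -0.001] F [-0.6  0.1  0.1] w 0.0519
```

View pics/w18.png

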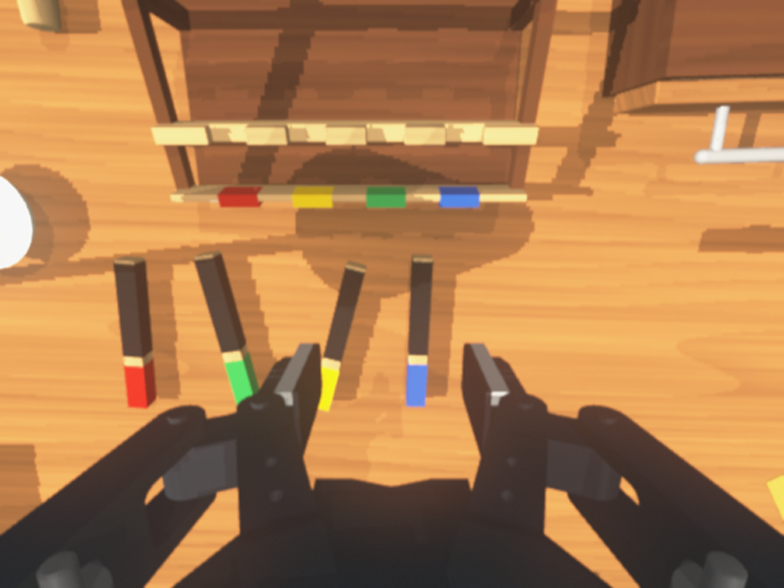

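```bash
python3 -m handwheel '{"linear":[[0.15,-0.06,-0.05],[0.3,-0.1,-0.05],[0.35,-0.1,-0.05],[0.35,-0.1,-0.05]],"yaw":[0,0,0,0],"jaw":[100,100,100,100]}' 50
python3 - <<'E'
from h import *
s=st()
c=Cam("wrist"); c.save("w19.png",None,1.4); np.savez("w19.npz",im=c.im,K=c.K,R=c.R,p=c.p)
E
```

```text
t: 22.1
tool_pos: [0.6205, 0.1495, 0.2698]
ee_rot: [0.0, 1.0, 0.016, -0.0]
force: [-0.3, -0.6, 0.2]
grip_width: 0.052
t 22.1 p [0.6205 0.1495 0.2698] xang 0.0324 tilt [-0.001 -0.001] F [-0.3 -0.6  0.2] w 0.052
```

View pics/w19.png

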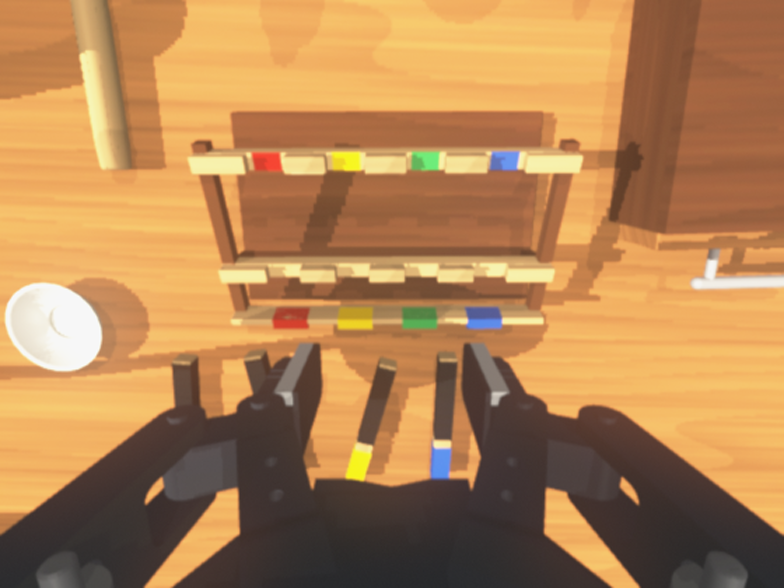

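Run:
```python
import numpy as np,cv2
im=np.load("w19.npz")["im"][:,:,::-1]
cv2.imwrite("pics/z1.png",cv2.resize(im[95:132,130:420],None,fx=2.7,fy=5,interpolation=cv2.INTER_CUBIC))
cv2.imwrite("pics/z2.png",cv2.resize(im[175:240,150:405],None,fx=3,fy=5,interpolation=cv2.INTER_CUBIC))
```

```text
(no output)
```

View pics/z1.png

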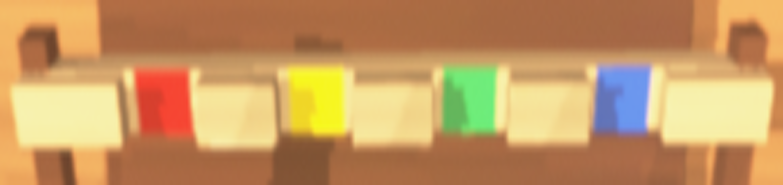

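View pics/z2.png

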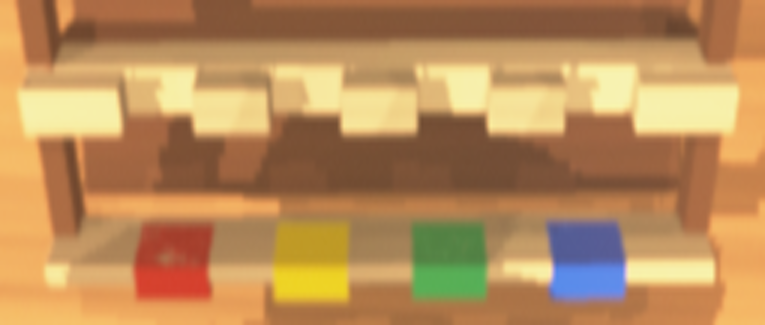

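Run:
```python
import numpy as np
from h import *
z=np.load("w19.npz"); c=Cam.__new__(Cam); c.K,c.R,c.p=z["K"],z["R"],z["p"]
F=np.array([c.px((u/2.7+130,114/5+95),.098) for u in (159,314,470,625.5)])
N=np.array([c.px((u/3+150,112/5+175),.0714) for u in (158,305.5,452,600)])
print(F.round(4),N.round(4),np.linalg.norm(F[0]-F[3])/3,np.linalg.norm(N[0]-N[3])/3)
d=(F-N)[:,:2]; print("x dir",d.round(4),np.arctan2(d[:,1],d[:,0]),np.linalg.norm(d,axis=1))
for M in(F,N): e=M[0]-M[3]; print("yaw",np.arctan2(-e[0],e[1]))
B=(F+N)/2; print(B.round(4))
print([c.px((u/3+150,260/5+175),.06).round(4) for u in (174,312,449,587)])
```

```text
[[0.6895 0.2383 0.098 ]
 [0.6913 0.183  0.098 ]
 [0.6931 0.1273 0.098 ]
 [0.6949 0.0718 0.098 ]] [[0.6032 0.2351 0.0714]
 [0.605  0.1795 0.0714]
 [0.6068 0.1243 0.0714]
 [0.6085 0.0685 0.0714]] 0.055527938213557705 0.05558095059568391
x dir [[0.0863 0.0032]
 [0.0863 0.0035]
 [0.0863 0.0031]
 [0.0863 0.0034]] [0.03705554 0.04047525 0.03538208 0.03889473] [0.08636634 0.0863775  0.08638405 0.08639481]
yaw 0.03207832384979939
yaw 0.031913203549389965
[[0.6464 0.2367 0.0847]
 [0.6482 0.1813 0.0847]
 [0.6499 0.1258 0.0847]
 [0.6517 0.0701 0.0847]]
[array([0.5633, 0.2331, 0.06  ]), array([0.5651, 0.1777, 0.06  ]), array([0.5669, 0.1226, 0.06  ]), array([0.5686, 0.0671, 0.06  ])]
```

Run:
```python
from h import *
s=go([.42,.09,.2],0.)
```

```text
t 22.15 p [0.6199 0.1498 0.2702] xang 0.0328 tilt [-0.001 -0.001] F [-0.5  0.8 -0.6] w 0.0519
lin [-0.6723  0.1773  0.2346] dist 0.22 yaw 0.0219 rad 0.033 q7 -1.64
```

```bash
python3 -m handwheel '{"linear":[[-0.17,0.05,0],[-0.35,0.1,0.06],[-0.5,0.15,0.12],[-0.66,0.177,0.2],[-0.66,0.177,0.2],[-0.66,0.177,0.2]],"yaw":[0.022,0.022,0.022,0.022,0.022,0.022],"jaw":[130,130,130,130,130,130]}' 50
python3 - <<'E'
from h import *
s=st()
c=Cam("wrist"); c.save("w20.png",None,1.4)
E
```

```text
t: 22.9
tool_pos: [0.4244, 0.0913, 0.2113]
ee_rot: [-0.0, 1.0, 0.001, 0.001]
force: [0.6, -0.4, -0.5]
grip_width: 0.0418
t 22.9 p [0.4244 0.0913 0.2113] xang 0.0015 tilt [0.001 0.001] F [ 0.6 -0.4 -0.5] w 0.0418
```

View pics/w20.png

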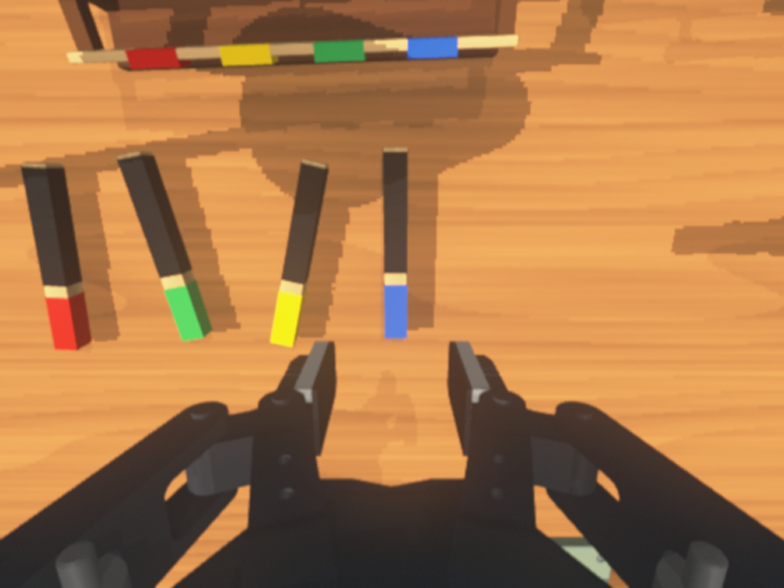

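Run:
```python
from h import *
c=Cam("wrist")
f=lambda x,y,z:c.px((x/1.4,y/1.4),z)
for n,h,t in [("blue",(396,337),(396,151)),("yellow",(283,345),(315,165)),("green",(191,338),(138,157)),("red",(67,348),(43,168))]: 
    H=f(*h,.018);T=f(*t,.018); print(n,((H+T)/2).round(4),H.round(3),T.round(3),np.linalg.norm(H-T).round(4),np.arctan2(*(T-H)[1::-1]).round(4))
go([.437,.087,.06],0)
```

```text
blue [0.4335 0.0872 0.018 ] [0.36  0.087 0.018] [0.507 0.088 0.018] 0.1469 0.0045
yellow [0.4249 0.1643 0.018 ] [0.353 0.181 0.018] [0.497 0.147 0.018] 0.1482 -0.2306
green [0.4307 0.2673 0.018 ] [0.359 0.257 0.018] [0.503 0.277 0.018] 0.145 0.1383
red [0.4222 0.3556 0.018 ] [0.35  0.362 0.018] [0.495 0.349 0.018] 0.1456 -0.0921
t 23.0 p [0.4248 0.0915 0.2112] xang 0.0017 tilt [0.002 0.   ] F [-0.3  0.5  0.9] w 0.0417
lin [0.0399 0.0152 0.504 ] dist 0.152 yaw 0.0011 rad 0.002 q7 -1.55
```

```bash
python3 -m handwheel '{"linear":[[0.03,0.0145,0.15],[0.03,0.0145,0.3],[0.03,0.0145,0.48],[0.03,0.0145,0.48],[0.03,0.0145,0.48]],"yaw":[-0.002,-0.002,-0.002,-0.002,-0.002],"jaw":[130,130,130,130,130]}' 50
python3 - <<'E'
from h import *
s=go([.4335,.0872,.0185],.0045)
c=Cam("wrist"); c.save("w21.png",None,1.2)
E
```

```text
t: 23.62
tool_pos: [0.4337, 0.0871, 0.0684]
ee_rot: [-0.0, 1.0, 0.002, 0.001]
force: [-0.4, 0.2, 0.2]
grip_width: 0.042
t 23.62 p [0.4337 0.0871 0.0684] xang 0.0046 tilt [0.001 0.   ] F [-0.4  0.2  0.2] w 0.042
lin [-1.000e-03 -1.000e-04  1.663e-01] dist 0.05 yaw 0.0001 rad 0.0 q7 -1.45
```

View pics/w21.png

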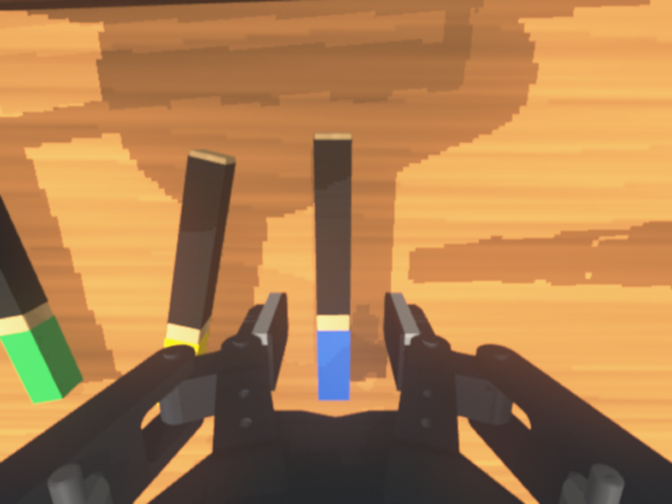

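```bash
python3 -m handwheel '{"linear":[[0,0,0.1],[0,0,0.166],[0,0,0.166],[0,0,0.166],[0,0,0.166],[0,0,0.166],[0,0,0.05],[0,0,-0.15],[0,0,-0.3]],"yaw":[0,0,0,0,0,0,0,0,0],"jaw":[130,130,130,240,240,240,240,240,240]}' 40
python3 - <<'E'
from h import *
s=go([.655,.0702,.155],.034)
c=Cam("wrist"); c.save("w22.png",None,1)
E
```

```text
t: 24.8
tool_pos: [0.433, 0.0872, 0.1599]
ee_rot: [-0.001, 1.0, 0.002, 0.001]
force: [1.1, 0.7, -0.6]
grip_width: 0.0168
t 24.8 p [0.433  0.0872 0.1599] xang 0.0046 tilt [0.002 0.001] F [ 1.1  0.7 -0.6] w 0.0168
lin [0.7398 0.06   0.0177] dist 0.223 yaw -0.0196 rad -0.029 q7 -1.47
```

View pics/w22.png

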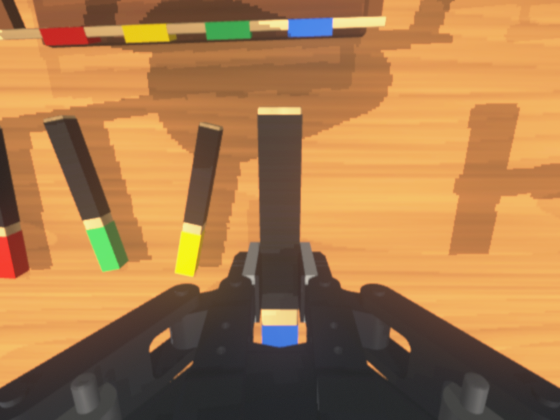

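```bash
python3 - <<'E'
from h import *
s=arm.observe();c=Cam("wrist")
print(c.px((279,112),s["tool_pos"][2]-.0005)-s["tool_pos"])
E
python3 -m handwheel '{"linear":[[0.15,0.015,0],[0.3,0.03,0],[0.45,0.045,0],[0.6,0.055,0],[0.73,0.06,0],[0.74,0.06,0.015],[0.74,0.06,0.015],[0.74,0.06,0.015]],"yaw":[-0.02,-0.02,-0.02,-0.02,-0.02,-0.02,-0.02,-0.02],"jaw":[240,240,240,240,240,240,240,240]}' 40
python3 - <<'E'
from h import *
s=go([.655,.0702,.093],.034)
c=Cam("wrist"); c.save("w23.png",None,1.2)
E
```

```text
[ 0.07372368 -0.00013661 -0.0005    ]
t: 25.9
tool_pos: [0.6544, 0.0704, 0.1527]
ee_rot: [-0.0, 1.0, 0.017, -0.0]
force: [-0.3, 0.4, -0.3]
grip_width: 0.0169
t 25.9 p [0.6544 0.0704 0.1527] xang 0.035 tilt [-0.  0.] F [-0.3  0.4 -0.3] w 0.0169
lin [0.0019 0.0008 0.199 ] dist 0.06 yaw 0.0007 rad 0.001 q7 -1.48
```

View pics/w23.png

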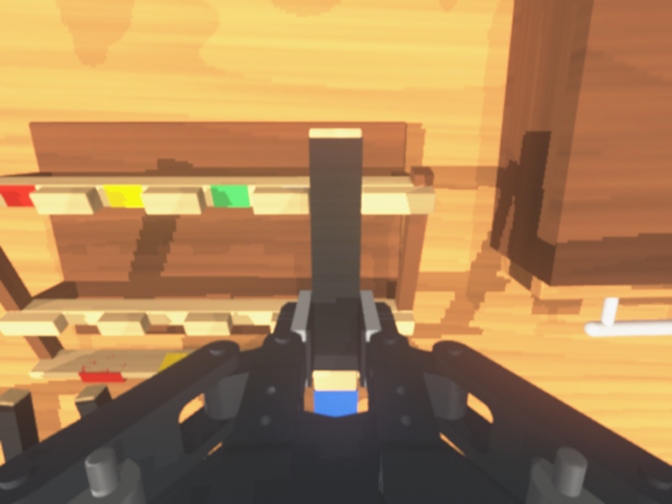

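```bash
python3 -m handwheel '{"linear":[[0.002,0,0.07],[0.002,0,0.13],[0.002,0,0.14],[0.002,0,0.15],[0.002,0,0.16],[0.002,0,0.16]],"yaw":[0,0,0,0,0,0],"jaw":[240,240,240,240,240,240]}' 20
python3 - <<'E'
from h import *
s=go([.655,.0702,.093],.034)
c=Cam("wrist"); c.save("w24.png",None,1.2)
E
```

```text
t: 26.7
tool_pos: [0.6557, 0.0702, 0.1052]
ee_rot: [-0.0, 1.0, 0.017, 0.0]
force: [-6.1, -0.3, 8.3]
grip_width: 0.0172
t 26.7 p [0.6557 0.0702 0.1052] xang 0.0347 tilt [0. 0.] F [-6.1 -0.3  8.3] w 0.0172
lin [-0.0025 -0.0002  0.0406] dist 0.012 yaw 0.0005 rad 0.001 q7 -1.47
```

View pics/w24.png

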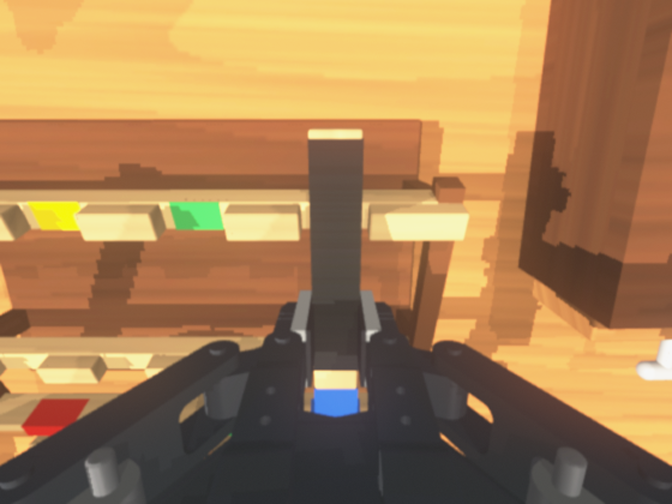

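```bash
python3 -m handwheel '{"linear":[[0,0,0.01],[0,0,0.02],[0,0,0.03],[0,0,0.036],[0,0,0.036]],"yaw":[0,0,0,0,0],"jaw":[240,240,240,240,240]}' 20
python3 - <<'E'
from h import *
s=go([.655,.0702,.093],.034)
c=Cam("wrist"); c.save("w25.png",None,1.2)
E
```

```text
t: 27.38
tool_pos: [0.6554, 0.0702, 0.0943]
ee_rot: [-0.0, 1.0, 0.017, -0.0]
force: [-8.2, -0.3, 7.0]
grip_width: 0.0175
t 27.38 p [0.6554 0.0702 0.0943] xang 0.0348 tilt [-0.  0.] F [-8.2 -0.3  7. ] w 0.0175
lin [-0.0012 -0.0001  0.0043] dist 0.001 yaw 0.0005 rad 0.001 q7 -1.47
```

View pics/w25.png

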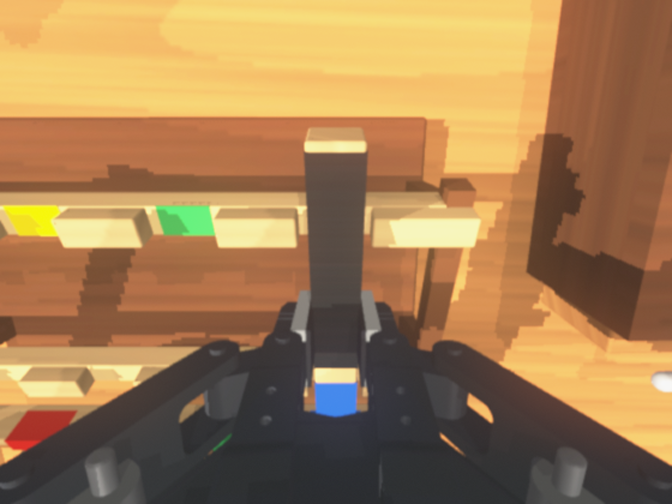

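```bash
python3 -m handwheel '{"linear":[[0,0,0],[0,0,0],[0,0,0],[0,0,-0.15],[0,0,-0.35],[0,0,-0.4]],"yaw":[0,0,0,0,0,0],"jaw":[175,175,175,175,175,175]}' 20
python3 - <<'E'
from h import *
s=go([.40,.17,.2],-.23)
c=Cam("wrist"); c.save("w26.png",None,1.2)
E
```

```text
t: 28.18
tool_pos: [0.6568, 0.0701, 0.2172]
ee_rot: [-0.0, 1.0, 0.017, 0.003]
force: [0.2, 0.2, -0.9]
grip_width: 0.0267
t 28.18 p [0.6568 0.0701 0.2172] xang 0.0348 tilt [0.005 0.   ] F [ 0.2  0.2 -0.9] w 0.0267
lin [-0.8441 -0.3626  0.0531] dist 0.276 yaw 0.1765 rad 0.265 q7 -1.5
```

View pics/w26.png

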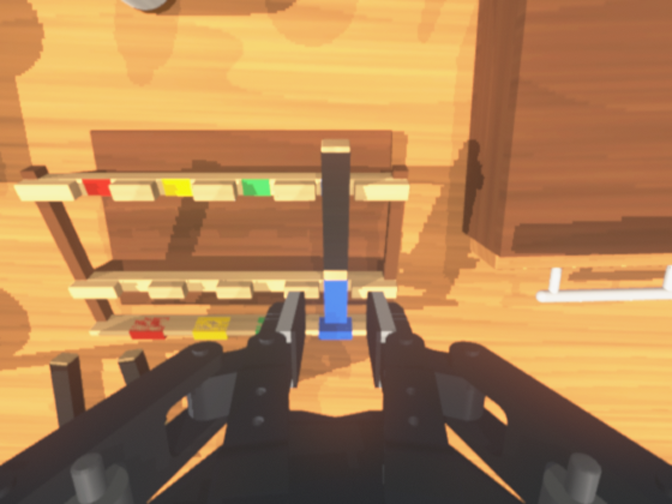

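```bash
python3 -m handwheel '{"linear":[[-0.2,-0.08,0],[-0.4,-0.17,0],[-0.6,-0.25,0],[-0.8,-0.33,0],[-0.82,-0.36,0.05],[-0.82,-0.36,0.05],[-0.82,-0.36,0.05]],"yaw":[0.177,0.177,0.177,0.177,0.177,0.177,0.177],"jaw":[130,130,130,130,130,130,130]}' 50
python3 - <<'E'
from h import *
s=st()
c=Cam("wrist"); c.save("w27.png",None,1.4)
E
```

```text
t: 29.1
tool_pos: [0.4066, 0.1691, 0.1982]
ee_rot: [0.0, 0.993, -0.115, 0.0]
force: [-0.1, -0.2, -0.5]
grip_width: 0.0418
t 29.1 p [0.4066 0.1691 0.1982] xang -0.2311 tilt [ 0.    -0.001] F [-0.1 -0.2 -0.5] w 0.0418
```

View pics/w27.png

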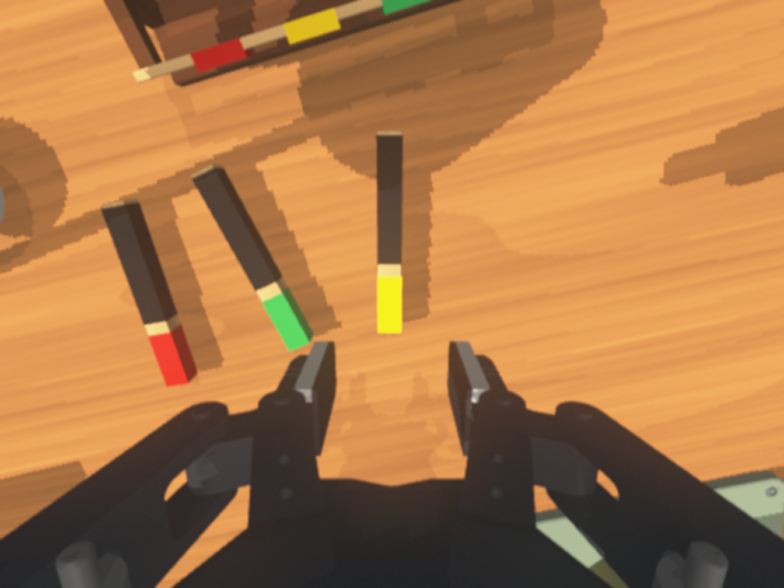

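Run:
```python
from h import *
c=Cam("wrist")
f=lambda x,y,z:c.px((x/1.4,y/1.4),z)
for n,h,t in [("yellow",(389,332),(390,135)),("green",(293,346),(206,173)),("red",(170,381),(116,207))]: 
    H=f(*h,.018);T=f(*t,.018); m=(H+T)/2;a=np.arctan2(*(T-H)[1::-1]);print(n,m.round(4),np.linalg.norm(H-T).round(4),a.round(4))
    if n=="yellow": go([*m[:2],.0185],a)
```

```text
yellow [0.425  0.1654 0.018 ] 0.1472 -0.2381
t 29.2 p [0.4067 0.169  0.1984] xang -0.2317 tilt [ 0. -0.] F [-0.  -0.3  0. ] w 0.0419
lin [ 0.0617 -0.0026  0.5995] dist 0.181 yaw 0.0043 rad 0.006 q7 -1.84
green [0.4306 0.271  0.018 ] 0.144 0.1461
red [0.4235 0.3609 0.018 ] 0.1424 -0.1025
```

```bash
python3 -m handwheel '{"linear":[[0.062,-0.001,0.15],[0.062,-0.001,0.33],[0.062,-0.001,0.5],[0.062,-0.001,0.6],[0.062,-0.001,0.6],[0.062,-0.001,0.6]],"yaw":[0.003,0.003,0.003,0.003,0.003,0.003],"jaw":[130,130,130,130,130,130]}' 40
python3 -m handwheel '{"linear":[[0,0,0],[0,0,0],[0,0,0],[0,0,-0.1],[0,0,-0.3],[0,0,-0.47]],"yaw":[0,0,0,0,0,0],"jaw":[240,240,240,240,240,240]}' 40
python3 - <<'E'
from h import *
s=go([.6515,.1813,.1525],.034)
c=Cam("wrist"); c.save("w28.png",None,1)
print(c.px((279,112),s["tool_pos"][2]-.0005)-s["tool_pos"]) if s else 0
E
```

```text
t: 29.95
tool_pos: [0.4247, 0.1651, 0.0182]
ee_rot: [0.0, 0.993, -0.118, -0.0]
force: [0.5, 0.0, 0.7]
grip_width: 0.042
t: 30.7
tool_pos: [0.4241, 0.1655, 0.1615]
ee_rot: [-0.0, 0.993, -0.117, 0.0]
force: [0.9, 0.5, 0.1]
grip_width: 0.0169
t 30.7 p [0.4241 0.1655 0.1615] xang -0.2355 tilt [0. 0.] F [0.9 0.5 0.1] w 0.0169
lin [ 0.7249 -0.2279  0.0299] dist 0.228 yaw -0.1796 rad -0.269 q7 -1.76
```

View pics/w28.png

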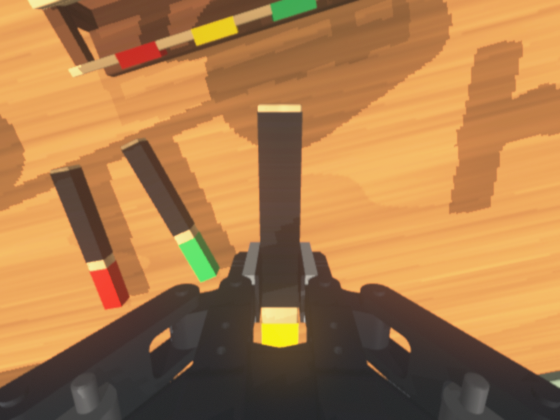

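```bash
python3 -m handwheel '{"linear":[[0.15,-0.045,0],[0.3,-0.09,0],[0.45,-0.14,0],[0.6,-0.19,0],[0.725,-0.228,0.02],[0.725,-0.228,0.03],[0.725,-0.228,0.03]],"yaw":[-0.18,-0.18,-0.18,-0.18,-0.18,-0.18,-0.18],"jaw":[240,240,240,240,240,240,240]}' 40
python3 - <<'E'
from h import *
s=go([.6515,.1813,.094],.034)
c=Cam("wrist"); c.save("w29.png",None,1.2)
E
```

```text
t: 31.62
tool_pos: [0.651, 0.1814, 0.15]
ee_rot: [0.0, 1.0, 0.017, -0.001]
force: [-0.1, 0.5, -0.8]
grip_width: 0.0172
t 31.62 p [0.651  0.1814 0.15  ] xang 0.0347 tilt [-0.001 -0.   ] F [-0.1  0.5 -0.8] w 0.0172
lin [0.0019 0.0003 0.1866] dist 0.056 yaw 0.0005 rad 0.001 q7 -1.64
```

View pics/w29.png

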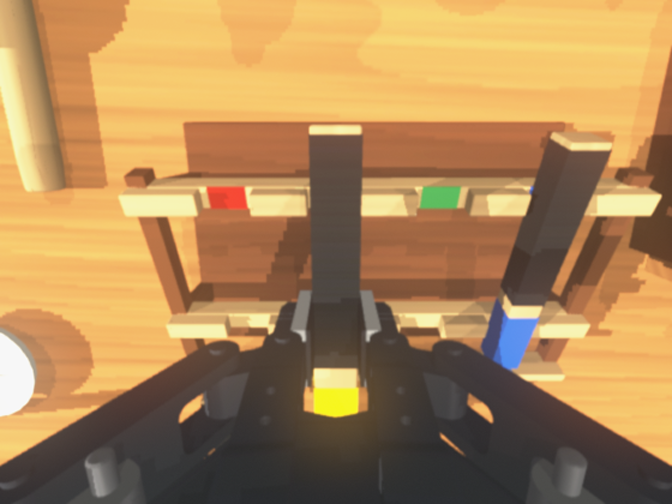

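```bash
python3 -m handwheel '{"linear":[[0.002,0,0.06],[0.002,0,0.12],[0.002,0,0.132],[0.002,0,0.144],[0.002,0,0.154],[0.002,0,0.164],[0.002,0,0.174],[0.002,0,0.184],[0.002,0,0.184]],"yaw":[0,0,0,0,0,0,0,0,0],"jaw":[240,240,240,240,240,240,240,240,240]}' 20
python3 - <<'E'
from h import *
s=st()
c=Cam("wrist"); c.save("w30.png",None,1.2)
E
```

```text
t: 32.8
tool_pos: [0.6519, 0.1815, 0.0958]
ee_rot: [-0.0, 1.0, 0.017, -0.0]
force: [-8.6, -0.9, 8.0]
grip_width: 0.0172
t 32.8 p [0.6519 0.1815 0.0958] xang 0.0348 tilt [-0.001  0.   ] F [-8.6 -0.9  8. ] w 0.0172
```

View pics/w30.png

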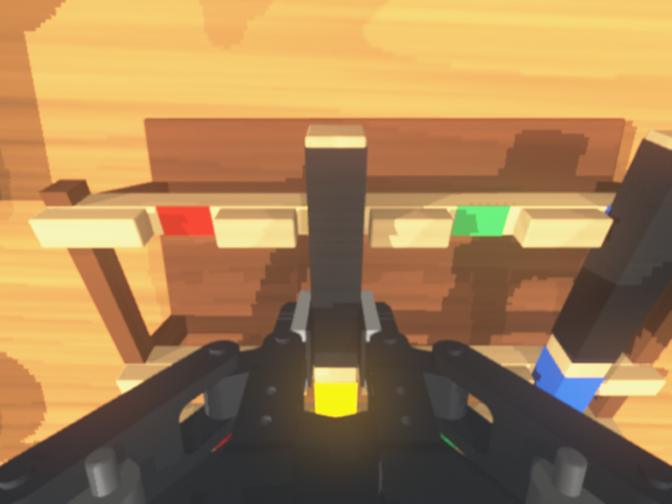

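Yellow sits centred in its far notch and has pivoted. Release, lift, look.

```bash
python3 -m handwheel '{"linear":[[0,0,0],[0,0,0],[0,0,0],[0,0,-0.15],[0,0,-0.35],[0,0,-0.4]],"yaw":[0,0,0,0,0,0],"jaw":[175,175,175,175,175,175]}' 20
python3 - <<'E'
from h import *
s=go([.41,.275,.2],.142)
c=Cam("wrist"); c.save("w31.png",None,1.2)
E
```

```text
t: 33.6
tool_pos: [0.6534, 0.1815, 0.219]
ee_rot: [-0.001, 1.0, 0.017, 0.003]
force: [-0.2, 0.6, -1.7]
grip_width: 0.027
t 33.6 p [0.6534 0.1815 0.219 ] xang 0.0348 tilt [0.005 0.001] F [-0.2  0.6 -1.7] w 0.027
lin [-0.8003 -0.3397  0.0598] dist 0.261 yaw -0.0715 rad -0.107 q7 -1.66
```

View pics/w31.png

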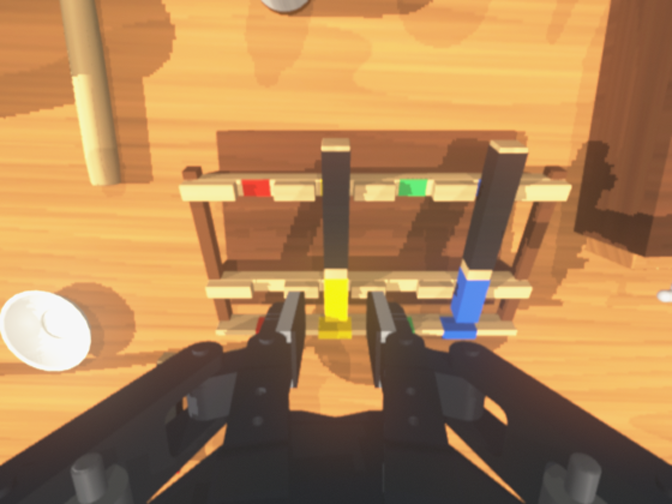

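```bash
python3 -m handwheel '{"linear":[[-0.2,-0.08,0],[-0.4,-0.17,0],[-0.6,-0.25,0],[-0.78,-0.33,0],[-0.8,-0.34,0.06],[-0.8,-0.34,0.06],[-0.8,-0.34,0.06]],"yaw":[-0.071,-0.071,-0.071,-0.071,-0.071,-0.071,-0.071],"jaw":[130,130,130,130,130,130,130]}' 50
python3 - <<'E'
from h import *
s=st()
c=Cam("wrist"); c.save("w32.png",None,1.4)
E
```

```text
t: 34.52
tool_pos: [0.4098, 0.2744, 0.1973]
ee_rot: [0.0, 0.998, 0.07, 0.0]
force: [0.6, -0.3, -0.8]
grip_width: 0.0419
t 34.52 p [0.4098 0.2744 0.1973] xang 0.1402 tilt [ 0. -0.] F [ 0.6 -0.3 -0.8] w 0.0419
```

View pics/w32.png

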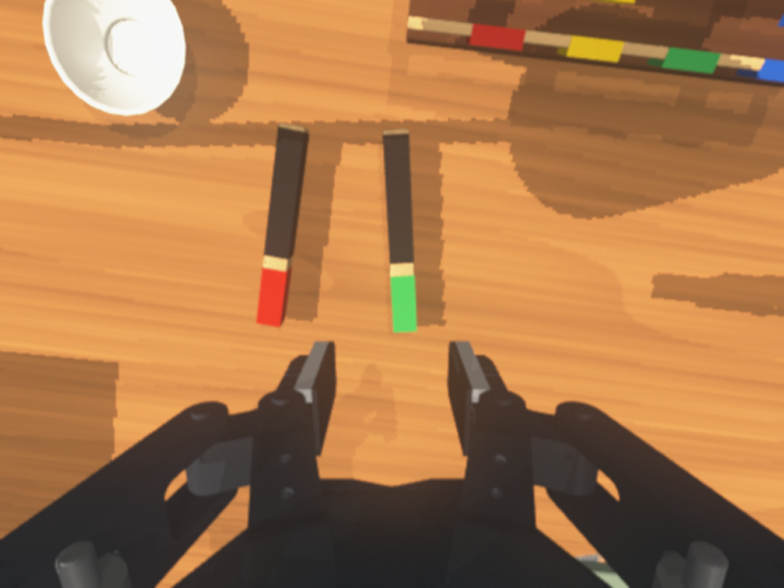

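Run:
```python
from h import *
c=Cam("wrist")
f=lambda x,y,z:c.px((x/1.4,y/1.4),z)
for n,h,t in [("green",(404,331),(396,134)),("red",(269,325),(293,129))]: 
    H=f(*h,.018);T=f(*t,.018); m=(H+T)/2;a=np.arctan2(*(T-H)[1::-1]);print(n,m.round(4),np.linalg.norm(H-T).round(4),a.round(4))
    if n=="green": go([*m[:2],.0185],a)
```

```text
green [0.4299 0.2698 0.018 ] 0.1467 0.1859
t 34.62 p [0.4098 0.2745 0.1974] xang 0.14 tilt [0.001 0.   ] F [-0.4 -0.2 -0.2] w 0.0419
lin [0.0639 0.0248 0.5964] dist 0.18 yaw -0.0307 rad -0.046 q7 -1.76
red [0.4217 0.3583 0.018 ] 0.1475 -0.0543
```

```bash
python3 -m handwheel '{"linear":[[0.064,0.025,0.15],[0.064,0.025,0.33],[0.064,0.025,0.5],[0.064,0.025,0.597],[0.064,0.025,0.597],[0.064,0.025,0.597]],"yaw":[-0.031,-0.031,-0.031,-0.031,-0.031,-0.031],"jaw":[130,130,130,130,130,130]}' 40
python3 -m handwheel '{"linear":[[0,0,0],[0,0,0],[0,0,0],[0,0,-0.1],[0,0,-0.3],[0,0,-0.47]],"yaw":[0,0,0,0,0,0],"jaw":[240,240,240,240,240,240]}' 40
python3 - <<'E'
from h import *
s=go([.653,.1258,.1525],.034)
c=Cam("wrist"); c.save("w33.png",None,1)
E
```

```text
t: 35.38
tool_pos: [0.4296, 0.27, 0.0181]
ee_rot: [-0.0, 0.996, 0.093, 0.0]
force: [-0.5, 0.7, -0.3]
grip_width: 0.0416
t: 36.12
tool_pos: [0.4289, 0.2702, 0.1612]
ee_rot: [-0.0, 0.996, 0.094, 0.0]
force: [0.4, 1.1, -0.6]
grip_width: 0.0173
t 36.12 p [0.4289 0.2702 0.1612] xang 0.1876 tilt [0. 0.] F [ 0.4  1.1 -0.6] w 0.0173
lin [0.644  0.6123 0.029 ] dist 0.267 yaw 0.1024 rad 0.154 q7 -1.67
```

View pics/w33.png

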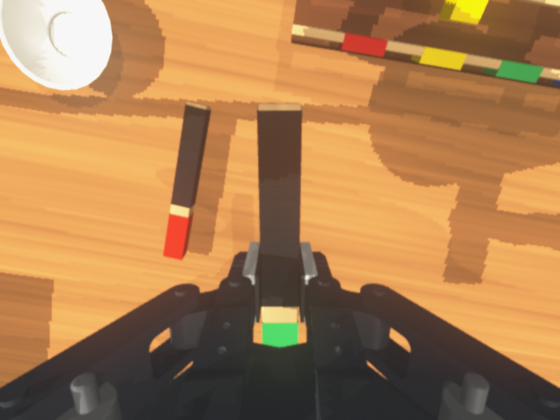

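```bash
python3 -m handwheel '{"linear":[[0.13,0.12,0],[0.26,0.24,0],[0.39,0.36,0],[0.52,0.48,0],[0.64,0.6,0],[0.644,0.612,0.029],[0.644,0.612,0.029],[0.644,0.612,0.029]],"yaw":[0.102,0.102,0.102,0.102,0.102,0.102,0.102,0.102],"jaw":[240,240,240,240,240,240,240,240]}' 40
python3 - <<'E'
from h import *
s=go([.653,.1258,.094],.034)
c=Cam("wrist"); c.save("w34.png",None,1.2)
E
```

```text
t: 37.17
tool_pos: [0.6525, 0.1271, 0.1508]
ee_rot: [-0.0, 1.0, 0.018, -0.0]
force: [0.4, -0.1, -0.3]
grip_width: 0.0174
t 37.17 p [0.6525 0.1271 0.1508] xang 0.0359 tilt [-0.     0.001] F [ 0.4 -0.1 -0.3] w 0.0174
lin [0.0014 0.0044 0.1892] dist 0.057 yaw 0.0013 rad 0.002 q7 -1.55
```

View pics/w34.png

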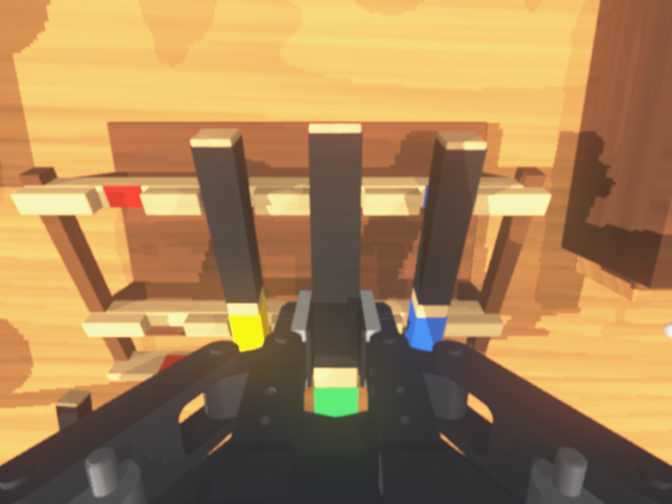

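```bash
python3 -m handwheel '{"linear":[[0.001,0.004,0.06],[0.001,0.004,0.12],[0.001,0.004,0.134],[0.001,0.004,0.146],[0.001,0.004,0.156],[0.001,0.004,0.166],[0.001,0.004,0.176],[0.001,0.004,0.188],[0.001,0.004,0.188]],"yaw":[0.001,0.001,0.001,0.001,0.001,0.001,0.001,0.001,0.001],"jaw":[240,240,240,240,240,240,240,240,240]}' 20
python3 - <<'E'
from h import *
s=st()
c=Cam("wrist"); c.save("w35.png",None,1.2)
E
```

```text
t: 38.35
tool_pos: [0.653, 0.1249, 0.0944]
ee_rot: [-0.0, 1.0, 0.017, -0.0]
force: [-7.6, -0.3, 6.2]
grip_width: 0.0169
t 38.35 p [0.653  0.1249 0.0944] xang 0.0333 tilt [-0.001  0.   ] F [-7.6 -0.3  6.2] w 0.0169
```

View pics/w35.png

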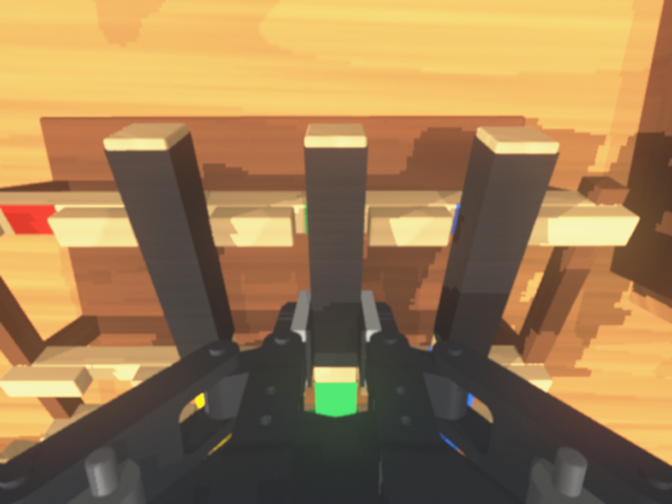

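```bash
python3 -m handwheel '{"linear":[[0,0,0],[0,0,0],[0,0,0],[0,0,-0.15],[0,0,-0.35],[0,0,-0.4]],"yaw":[0,0,0,0,0,0],"jaw":[178,178,178,178,178,178]}' 20
python3 - <<'E'
from h import *
s=go([.40,.362,.2],-.054)
c=Cam("wrist"); c.save("w36.png",None,1.2)
E
```

```text
t: 39.15
tool_pos: [0.6545, 0.1248, 0.2178]
ee_rot: [-0.0, 1.0, 0.017, 0.003]
force: [-0.8, 0.7, -0.2]
grip_width: 0.0258
t 39.15 p [0.6545 0.1248 0.2178] xang 0.0333 tilt [0.005 0.001] F [-0.8  0.7 -0.2] w 0.0258
lin [-0.8217 -0.8186  0.0556] dist 0.348 yaw 0.0582 rad 0.087 q7 -1.57
```

View pics/w36.png

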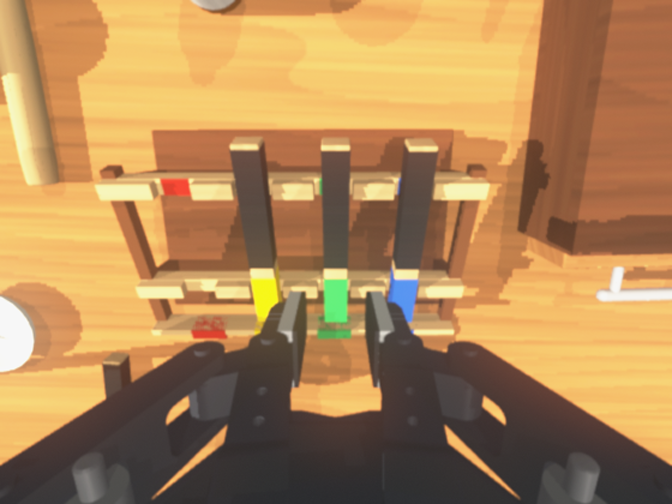

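```bash
python3 -m handwheel '{"linear":[[-0.14,-0.14,0],[-0.28,-0.28,0],[-0.42,-0.42,0],[-0.56,-0.56,0],[-0.7,-0.7,0],[-0.82,-0.815,0.05],[-0.82,-0.815,0.05],[-0.82,-0.815,0.05],[-0.82,-0.815,0.05]],"yaw":[0.058,0.058,0.058,0.058,0.058,0.058,0.058,0.058,0.058],"jaw":[130,130,130,130,130,130,130,130,130]}' 50
python3 - <<'E'
from h import *
s=st()
c=Cam("wrist"); c.save("w37.png",None,1.4)
E
```

```text
t: 40.33
tool_pos: [0.4002, 0.3601, 0.199]
ee_rot: [0.0, 1.0, -0.028, 0.0]
force: [-0.3, 0.1, 0.4]
grip_width: 0.0419
t 40.33 p [0.4002 0.3601 0.199 ] xang -0.0553 tilt [ 0. -0.] F [-0.3  0.1  0.4] w 0.0419
```

View pics/w37.png

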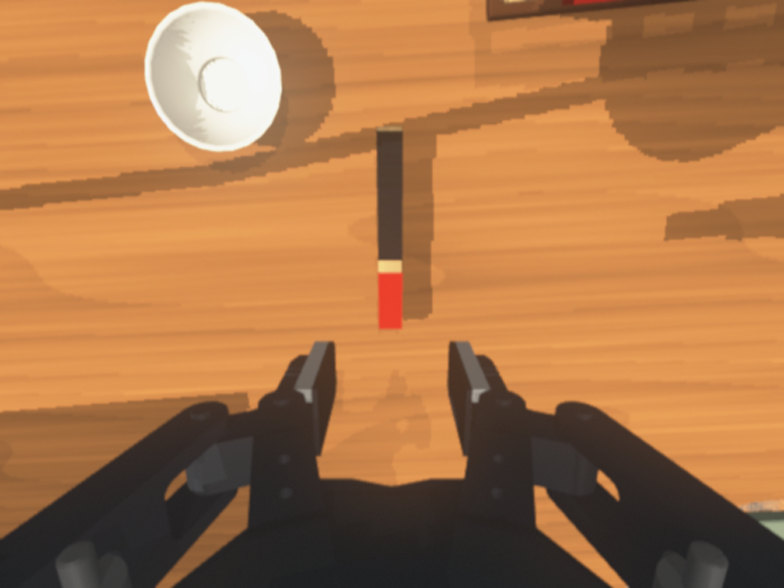

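Run:
```python
from h import *
c=Cam("wrist")
f=lambda x,y,z:c.px((x/1.4,y/1.4),z)
for n,h,t in [("red",(390,328),(390,131))]: 
    H=f(*h,.018);T=f(*t,.018); m=(H+T)/2;a=np.arctan2(*(T-H)[1::-1]);print(n,m.round(4),np.linalg.norm(H-T).round(4),a.round(4))
    go([*m[:2],.0185],a)
```

```text
red [0.4215 0.3593 0.018 ] 0.1468 -0.0564
t 40.42 p [0.4001 0.3603 0.1991] xang -0.0551 tilt [0. 0.] F [ 0.2  0.  -0.1] w 0.0419
lin [ 0.0714 -0.0007  0.602 ] dist 0.182 yaw 0.0008 rad 0.001 q7 -2.05
```

```bash
python3 -m handwheel '{"linear":[[0.071,-0.001,0.15],[0.071,-0.001,0.33],[0.071,-0.001,0.5],[0.071,-0.001,0.602],[0.071,-0.001,0.602],[0.071,-0.001,0.602]],"yaw":[0,0,0,0,0,0],"jaw":[130,130,130,130,130,130]}' 40
python3 -m handwheel '{"linear":[[0,0,0],[0,0,0],[0,0,0],[0,0,-0.1],[0,0,-0.3],[0,0,-0.47]],"yaw":[0,0,0,0,0,0],"jaw":[240,240,240,240,240,240]}' 40
python3 - <<'E'
from h import *
s=go([.6495,.2367,.1525],.034)
c=Cam("wrist"); c.save("w38.png",None,1)
E
```

```text
t: 41.18
tool_pos: [0.4211, 0.3597, 0.0184]
ee_rot: [-0.0, 1.0, -0.027, 0.0]
force: [0.1, 0.2, 0.7]
grip_width: 0.0417
t: 41.92
tool_pos: [0.4206, 0.36, 0.1615]
ee_rot: [-0.0, 1.0, -0.027, 0.0]
force: [-0.4, -0.7, -0.8]
grip_width: 0.0169
t 41.92 p [0.4206 0.36   0.1615] xang -0.0538 tilt [0. 0.] F [-0.4 -0.7 -0.8] w 0.0169
lin [0.7839 0.3695 0.0299] dist 0.26 yaw -0.0586 rad -0.088 q7 -2.0
```

View pics/w38.png

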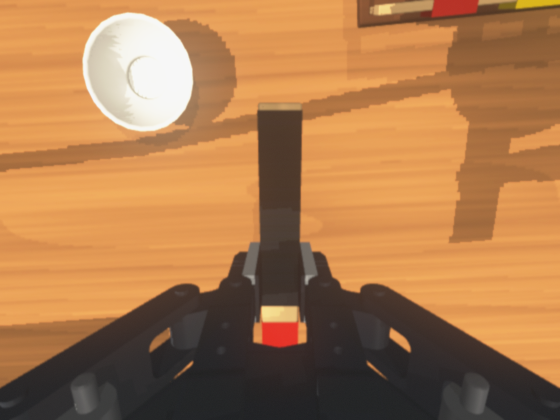

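```bash
python3 -m handwheel '{"linear":[[0.15,0.07,0],[0.3,0.14,0],[0.45,0.21,0],[0.6,0.28,0],[0.76,0.36,0],[0.784,0.37,0.029],[0.784,0.37,0.029],[0.784,0.37,0.029]],"yaw":[-0.059,-0.059,-0.059,-0.059,-0.059,-0.059,-0.059,-0.059],"jaw":[240,240,240,240,240,240,240,240]}' 40
python3 - <<'E'
from h import *
s=go([.6495,.2367,.094],.034)
c=Cam("wrist"); c.save("w39.png",None,1.2)
E
```

```text
t: 42.98
tool_pos: [0.6488, 0.2379, 0.151]
ee_rot: [-0.0, 1.0, 0.018, -0.0]
force: [-0.2, -0.2, -1.0]
grip_width: 0.0169
t 42.98 p [0.6488 0.2379 0.151 ] xang 0.036 tilt [-0.     0.001] F [-0.2 -0.2 -1. ] w 0.0169
lin [0.0023 0.0041 0.19  ] dist 0.057 yaw 0.0014 rad 0.002 q7 -1.72
```

View pics/w39.png

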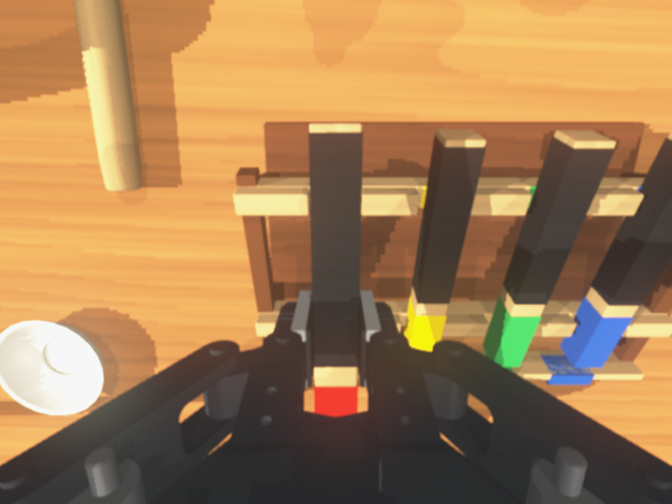

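```bash
python3 -m handwheel '{"linear":[[0.002,0.002,0.06],[0.002,0.002,0.12],[0.002,0.002,0.134],[0.002,0.002,0.146],[0.002,0.002,0.156],[0.002,0.002,0.166],[0.002,0.002,0.176],[0.002,0.002,0.189],[0.002,0.002,0.189]],"yaw":[0.001,0.001,0.001,0.001,0.001,0.001,0.001,0.001,0.001],"jaw":[240,240,240,240,240,240,240,240,240]}' 20
python3 - <<'E'
from h import *
s=st()
c=Cam("wrist"); c.save("w40.png",None,1.2)
E
```

```text
t: 44.15
tool_pos: [0.6497, 0.2364, 0.0944]
ee_rot: [-0.0, 1.0, 0.017, -0.0]
force: [-6.1, -0.4, 5.1]
grip_width: 0.0169
t 44.15 p [0.6497 0.2364 0.0944] xang 0.0335 tilt [-0.001  0.   ] F [-6.1 -0.4  5.1] w 0.0169
```

View pics/w40.png

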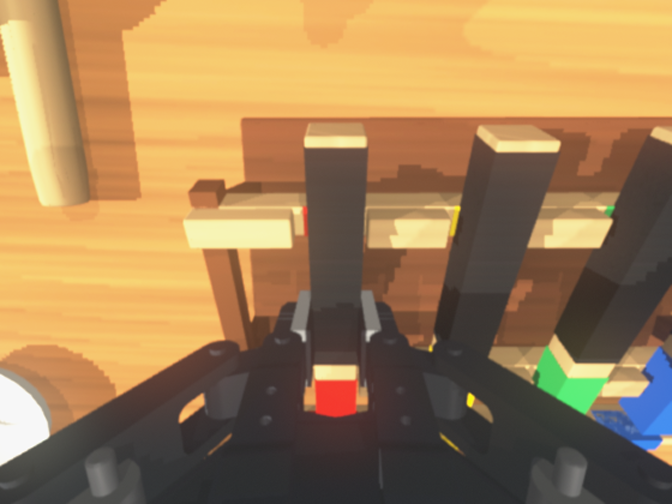

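Release, lift, then retreat to a view of everything.

```bash
python3 -m handwheel '{"linear":[[0,0,0],[0,0,0],[0,0,0],[0,0,-0.15],[0,0,-0.35],[0,0,-0.5]],"yaw":[0,0,0,0,0,0],"jaw":[178,178,178,178,178,178]}' 20
python3 -m handwheel '{"linear":[[-0.1,0.15,0],[-0.1,0.3,0],[-0.1,0.35,0],[-0.1,0.35,0],[-0.1,0.35,0]],"yaw":[0,0,0,0,0],"jaw":[178,178,178,178,178]}' 20
python3 - <<'E'
from h import *
st(); c=Cam("wrist"); c.save("w41.png",None,1.4); np.savez("w41.npz",im=c.im,K=c.K,R=c.R,p=c.p)
E
```

```text
t: 44.95
tool_pos: [0.6504, 0.236, 0.2468]
ee_rot: [-0.0, 1.0, 0.017, 0.001]
force: [0.5, 0.0, 0.2]
grip_width: 0.0258
t: 45.58
tool_pos: [0.6237, 0.1317, 0.2438]
ee_rot: [-0.0, 1.0, 0.017, -0.0]
force: [-0.6, -0.4, 0.6]
grip_width: 0.0257
t 45.58 p [0.6237 0.1317 0.2438] xang 0.0348 tilt [-0.     0.001] F [-0.6 -0.4  0.6] w 0.0257
```

View pics/w41.png

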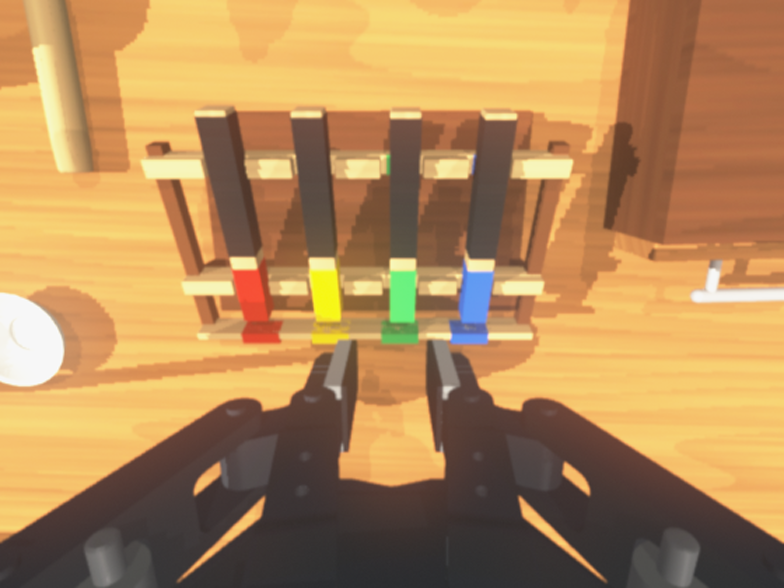

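Run:
```python
from h import *
z=np.load("w41.npz"); c=Cam.__new__(Cam); c.K,c.R,c.p=z["K"],z["R"],z["p"]
y=.034; X=np.array([np.cos(y)*np.cos(.3),np.sin(y)*np.cos(.3),np.sin(.3)]);Z=np.array([-np.sin(.3)*np.cos(y),-np.sin(.3)*np.sin(y),np.cos(.3)])
for n,b in dict(red=(.6467,.2367),yellow=(.6485,.1813),green=(.6502,.1258),blue=(.652,.0701)).items():
    B=np.array([*b,.0837]); print(n,[(c.proj(B+s*X+.009*Z)*1.4).round(1) for s in (.075,-.029,-.075)])
c=Cam("wrist"); c.save("w42.png",(430,100,560,240),4)
```

```text
red [array([209.2, 121.8]), array([244.4, 275.5]), array([255.9, 326.1])]
yellow [array([305.6, 122. ]), array([322.1, 275.7]), array([327.6, 326.2])]
green [array([402.2, 122.4]), array([400., 276.]), array([399.3, 326.5])]
blue [array([499.1, 122.6]), array([478.2, 276.2]), array([471.4, 326.7])]
```

View pics/w42.png

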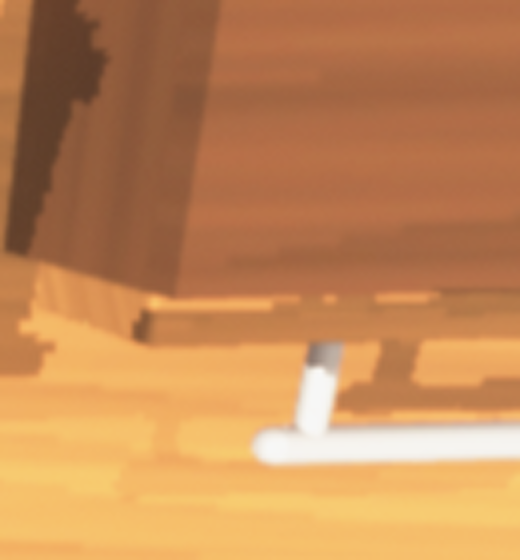

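Run:
```python
from h import *
Cam("scene").save("f1.png",(110,80,490,350),2); Cam("side").save("f2.png",(170,100,430,420),1.8)
```

```text
(no output)
```

View pics/f1.png

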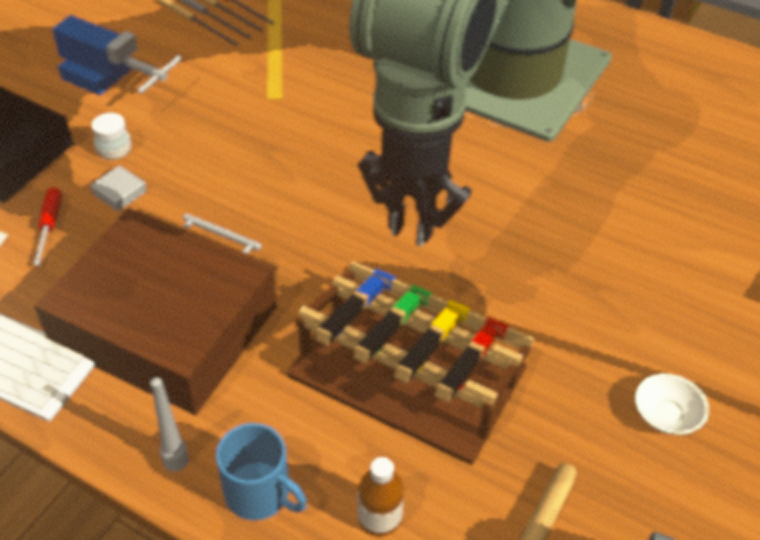

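View pics/f2.png

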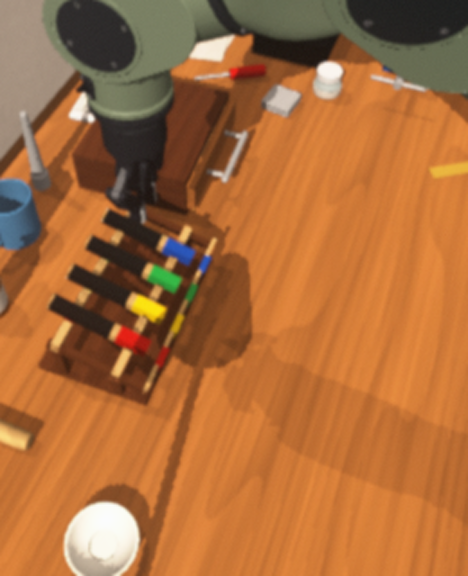

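```bash
python3 -c "
from workcell import order; print(order.job_done())"
```

```text
the job is handed in; nothing more can be done
None
```

I put both findings boxes in the drawer and pushed it shut. All four sticks were laid in the bays of their own colours, and I handed the job in at about 46 s.

**Sticks:** in the last pictures each stick lies in its own colour's notches on both rails, handle end low. I compared their ends in the wrist picture with where the bays should put them. They sit about 4 to 5 mm up the slope and within about 3 mm sideways, inside the limits.

**Drawer:** it met its stop at about 38 N and did not move further. The handle then measured about 49 mm before the cabinet front, against an expected 50 mm. A second estimate, from the distance the handle travelled, gave 51.5 mm, so the two differ by about 2 mm. Both are within the 6 mm limit. I saw both boxes lying flat inside before closing it, and could not see them afterwards.

**Other things:** the jar, bowl and steel block look where they were; I judged this by eye only. The arm was clear of everything at hand-in.

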